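# Make the carving kit fit to travel

## Robot

A 6-joint arm with a two-finger parallel gripper is mounted at the origin on the work surface. World frame = base frame: x ahead of the robot, y to its left, z up, the work surface at z = 0. Lengths are in mm, angles in rad, forces in N, time in s.
With the tool pointing down it reaches from about 400 to 925 mm from the base axis. Payload 3.4 kg.
Tool frame: the origin (TCP) lies midway between the tips of the shut fingers; the grasp point (between the pads) lies 19 mm behind it; z points along the fingers, x is the direction in which the jaws open and shut, and the axes are right-handed (so a half turn about z gives the same grasp; the last joint's range is limited). The gripper opens to 85 mm and grips with 20 to 120 N. Pads are 22 mm wide; open, the fingers measure 114 mm over their backs; the gripper's body (76 mm by 85 mm) begins 54 mm behind the grasp point. The pads swing forward as they close: fully open they stand 13 mm farther back than shut.
Start: joints at [-1.361, 0.307, 1.506, -0, 1.328, -0.073], TCP at [160.979, -552.012, 231.305] pointing down, gripper open.
Joint ranges: [-3.12, 3.12], [-1.05, 2.28], [0.14, 2.33], [-1.42, 4.57], [0.1, 2.73], [-2.68, 2.68]. Speed limits (rad/s): [2.57, 2.57, 3.14, 3.14, 3.14, 3.14].

## Interface

Orientations are given as [roll, pitch, yaw] about the fixed x, y, z axes, in that order (R = Rz(yaw) Ry(pitch) Rx(roll)).
In Python, from workcell import get_state, viewer, ticket, nets gives the robot as it stands.
- The arm moves only by the tool move_arm, never from a script. Its argument "plan" is a list of rows, each a list of 7 numbers: the gripper command: -1 is shut, 1 is fully open, values between are in proportion, then the shift along the tool's x, y, z in m, then the turn, a rotation vector about the tool's x, y, z in rad. A call has 1 to 5 rows; each row is the pose to reach, as a shift and turn from the pose commanded when the call began, along the tool's axes at that moment; what a row does not reach only later rows make up. A row lasts 1/8 s, in which the tool goes at most 62.5 mm and 10.7 degrees, less where a joint would pass 70% of its speed; a pose out of reach is approached as far as the arm can. A call with a gripper value outside its range is refused whole. The fingers move at their own pace and stop on an object; "newtons" is the grip in N (left out, the last holds). Time passes only in rows, so rows that repeat a pose let the fingers close. It gives the time, the measured TCP pose, the force and the opening at its end, in the units of the state.
- get_state(): the state, without advancing time (a new reading comes with each control period).
- viewer.capture(name): name is "side" or "top" or "wrist"; returns a dict with "frame" (400x640x3 uint8, blue, green, red), "intrinsics" (3x3 intrinsics, pixels), "world_to_cam" (4x4, takes a point from world to camera coordinates). Camera axes: x right, y down, z forward; pixel columns grow to the right and rows downward; lengths in mm; the calibration is good to about 2 mm. A picture is of the moment at which its call begins. There is no depth.
- ticket.sign_off(): hands the job in, once; it reports no verdict.
Trained networks look in the newest picture that a camera, given by its name, has taken for a name from the list of things; names that differ only in an ending like _2 or _b are one class to them, and where a whole thing is asked for, a point or a joint stands for the part that bears it (a point fixed in the world has none). Each returns a list of dicts, best first, with "confidence" (0 to 1); they miss things now and then, are a little off and sometimes report something else, mostly with a low value. They report only what shows in the picture. A call takes as long as a camera call.
- nets.boxes_of(thing, camera): "pixel" ([column, row] in pixels, amid what is visible of it).
The state is a dict: "time": time; "joint_positions": joint angles; "qd": joint speeds; "effort": joint torques, N m; "position": TCP position; "eef_rot": TCP orientation; "force": force on the tool from outside, world axes, zero at the start; "wrist_torque": the same for the moment, N m; "width": finger opening in mm.
Only numpy, scipy, OpenCV 4.12 (cv2) and the standard library are available. Lean on these libraries where they do the work, as an engineer would, in place of code of your own. Each camera call takes 0.05 s, during which the arm holds its last target.

## Task

Get the carving kit ready to be carried out: lay the inlaid panel face up on the carrying board between the shoe and the fence, and turn the cam until its high point bears on the sprung shoe, so that the panel is clamped snug against the fence. Work along the row of punch cases from the robot's left (+y) to its right, so that none is missed, tugging each lid up by its handle to try its catch; leave every case standing in its place with its lid down and its catch snapped in. Leave everything else on the bench where it is.

Things in the scene. Friction and masses are not known exactly. Their poses are not given: they have to be found in the camera images.
- panel: the inlaid panel, a loose wooden block 58 (its x) by 140 (its y) by 36 mm (z), 0.3 kg, bare wood sides, top faced with white bone, rosettes of dark dots and a row of blue marks along one long edge; origin: centre of its underside; starts flat on the bench, face up
- seat (a point): on the fixed carrying board (plywood 220 x 200 mm, top 8 mm above the bench): where the middle of the panel's underside comes when snug against the fence; x towards the fence (inner face 29 mm off), y along it; end stops 78 mm either way. Fence and stops reach 20 mm above the bench, shoe 18. Shoe-to-fence gap 69 to 73 mm at the start, 58 when clamped: set the panel down 5 mm short in x
- shoe: the sprung follower: a steel shoe 40 (x) by 60 (y) by 10 mm with a black rubber face, which slides on the board towards the fence (its +x) as the cam pushes it, sprung back against the cam with 3 to 6 N, and so pushes the panel home; origin: middle of the lower edge of its rear face, the one the cam touches
- cam (a joint): turn of the eccentric cam, rad, clockwise seen from above. 0: its high point (red line on the steel disc) points straight away from the shoe; 3.14: the high point bears squarely on the shoe, 16 mm farther forward. It turns on to 4.2, the shoe coming back. Starts at 0.4 to 1.1, stays where it is left; takes 2 to 8 N at the grip
- cam_axis (a point): on the upright axis about which the cam turns, 50 mm above the bench, 102 mm in front of the seat point; its x axis points to the shoe and the fence
- grip (a point): middle of the cam's crank grip, an upright round wooden post of 16 mm diameter, 55 mm from the cam's axis, turning with the cam: at cam 3.14 it lies on the board's +y side of the axis, at 1.57 on its -x side. This point is 58 mm above the bench, the post's top 76 mm, the top of the red crank arm under it 29 mm
- lidA (a joint): opening of the lid of case A, first (leftmost, +y) in the row of punch cases, absent in some runs: a heavy (2.5 kg) wooden box 130 (x) by 90 (y) mm, 62 mm high shut. Rad, 0 shut, to 1.2; the 0.18 kg lid falls shut by itself. Under a snapped catch it has play and lifts 0.03 rad (2 mm at the handle) before the catch stops it; otherwise it comes right up
- handleA (a point): middle of the brass bar handle on the lid of case A: a round bar of 10 mm diameter, 76 mm long along this point's y, on posts 33 mm either side. x runs from the case's front to its back. Lid shut: 92 mm above the bench, 30 mm above the lid, 70 mm in front of the lid's hinge line, which is 46 mm above the bench
- catchA (a joint): swing of the brass catch of case A, rad: 0 snapped in, 0.14 sprung out and not holding; a spring throws it either way from 0.06. A plate 34 mm wide hung from the lid's front, 55 down to 12 mm above the bench; outer face 77 mm in front of the handle when in, 4 mm more when out. Lid down, a level push of 4 to 8 N at 28 mm above the bench towards the case snaps it in
- lidB (a joint): opening of the lid of case B, second in the row of punch cases, absent in some runs: a heavy (2.5 kg) wooden box 130 (x) by 90 (y) mm, 62 mm high shut. Rad, 0 shut, to 1.2; the 0.18 kg lid falls shut by itself. Under a snapped catch it has play and lifts 0.03 rad (2 mm at the handle) before the catch stops it; otherwise it comes right up
- handleB (a point): middle of the brass bar handle on the lid of case B: a round bar of 10 mm diameter, 76 mm long along this point's y, on posts 33 mm either side. x runs from the case's front to its back. Lid shut: 92 mm above the bench, 30 mm above the lid, 70 mm in front of the lid's hinge line, which is 46 mm above the bench
- catchB (a joint): swing of the brass catch of case B, rad: 0 snapped in, 0.14 sprung out and not holding; a spring throws it either way from 0.06. A plate 34 mm wide hung from the lid's front, 55 down to 12 mm above the bench; outer face 77 mm in front of the handle when in, 4 mm more when out. Lid down, a level push of 4 to 8 N at 28 mm above the bench towards the case snaps it in
- lidC (a joint): opening of the lid of case C, third in the row of punch cases, absent in some runs: a heavy (2.5 kg) wooden box 130 (x) by 90 (y) mm, 62 mm high shut. Rad, 0 shut, to 1.2; the 0.18 kg lid falls shut by itself. Under a snapped catch it has play and lifts 0.03 rad (2 mm at the handle) before the catch stops it; otherwise it comes right up
- handleC (a point): middle of the brass bar handle on the lid of case C: a round bar of 10 mm diameter, 76 mm long along this point's y, on posts 33 mm either side. x runs from the case's front to its back. Lid shut: 92 mm above the bench, 30 mm above the lid, 70 mm in front of the lid's hinge line, which is 46 mm above the bench
- catchC (a joint): swing of the brass catch of case C, rad: 0 snapped in, 0.14 sprung out and not holding; a spring throws it either way from 0.06. A plate 34 mm wide hung from the lid's front, 55 down to 12 mm above the bench; outer face 77 mm in front of the handle when in, 4 mm more when out. Lid down, a level push of 4 to 8 N at 28 mm above the bench towards the case snaps it in
- lidD (a joint): opening of the lid of case D, fourth (rightmost, next to the board) in the row of punch cases, absent in some runs: a heavy (2.5 kg) wooden box 130 (x) by 90 (y) mm, 62 mm high shut. Rad, 0 shut, to 1.2; the 0.18 kg lid falls shut by itself. Under a snapped catch it has play and lifts 0.03 rad (2 mm at the handle) before the catch stops it; otherwise it comes right up
- handleD (a point): middle of the brass bar handle on the lid of case D: a round bar of 10 mm diameter, 76 mm long along this point's y, on posts 33 mm either side. x runs from the case's front to its back. Lid shut: 92 mm above the bench, 30 mm above the lid, 70 mm in front of the lid's hinge line, which is 46 mm above the bench
- catchD (a joint): swing of the brass catch of case D, rad: 0 snapped in, 0.14 sprung out and not holding; a spring throws it either way from 0.06. A plate 34 mm wide hung from the lid's front, 55 down to 12 mm above the bench; outer face 77 mm in front of the handle when in, 4 mm more when out. Lid down, a level push of 4 to 8 N at 28 mm above the bench towards the case snaps it in
- mallet: a carver's mallet, 240 mm long, lying; not part of the job, leave it where it is
- gouge: a gouge with a wooden handle, 190 mm, lying in front of the cases; not part of the job, leave it where it is
- chisel: a chisel with a wooden handle, 200 mm, lying; not part of the job, leave it where it is
- brush: a bench brush, 200 mm; not part of the job, leave it where it is
- glue: a glue jar, 60 mm across, 90 mm tall; not part of the job, leave it where it is
- oilstone: a grey oilstone, 50 by 160 by 26 mm; not part of the job, leave it where it is

How it is judged:
By the outcome, as a careful person would: the job done as asked, in the order asked, and still so for the second after the job is handed in, with the robot touching nothing.
Of caseA, caseB, caseC, caseD only 3 to 4 are there at a start; the rules pass over those that are not, and their reading is None.
At some moment in a run one of panel may be knocked a few centimetres aside while the robot is not near it.
Once in a run the grip may slacken for a moment while it holds something.
It also fails if it takes over 210 s, if anything falls off the work surface, if the arm or the gripper's body presses on something with over 40 N, if the wrist force passes 120 N, or if a joint passes its speed limit or range.

## Working session

There is one attempt and no reset: what is moved stays moved. The work goes in short steps, Python scripts to look and compute and a tool call to move; the robot and the scene stay as the last step left them, time stands still between calls to the robot, and variables do not carry over. Pictures are saved under pics/ and viewed, and the job is handed in when it is done.

Besides the shell and the picture viewer there is one more tool, called after "Emit:" as name(argument=value, ...) on one line, values as JSON. move_arm: Moves the arm, as the interface text tells. Its arguments: {"type":"object","properties":{"plan":{"type":"array","items":{"type":"array","items":{"type":"number"}}},"newtons":{"type":"number"}},"required":["plan"]}

```bash
mkdir -p pics; ls; cat > h.py <<'E'
import numpy as np, cv2
from workcell import get_state, viewer, ticket, nets
def snap(cam,name=None):
    c=viewer.capture(cam)
    if name: cv2.imwrite('pics/%s.png'%name,c['frame'])
    return c
def ray(c,px):
    K=np.array(c['intrinsics']);T=np.array(c['world_to_cam'])
    d=np.linalg.inv(K)@np.array([px[0],px[1],1.]);R=T[:3,:3]
    return -R.T@T[:3,3], R.T@d
def onz(c,px,z):
    o,d=ray(c,px);return o+d*(z-o[2])/d[2]
def proj(c,p):
    K=np.array(c['intrinsics']);T=np.array(c['world_to_cam'])
    q=K@(T[:3,:3]@np.array(p,float)+T[:3,3]);return q[:2]/q[2]
def tri(obs):
    A=np.zeros((3,3));b=np.zeros(3)
    for c,px in obs:
        o,d=ray(c,px);d=d/np.linalg.norm(d);M=np.eye(3)-np.outer(d,d);A+=M;b+=M@o
    return np.linalg.solve(A,b)
E
python3 - <<'E'
from h import *
np.set_printoptions(precision=1,suppress=True)
print(get_state())
C={}
for n in ['side','top','wrist']:
    c=snap(n,n+'0');C[n]=c
    print(n,ray(c,[320,200]))
for n in ['side','top']:
  for t in ['panel','shoe','cam','grip','lidA','handleA','handleB','handleC','handleD','catchA','mallet','gouge','chisel','brush','glue','oilstone']:
    print(n,t,[(np.round(r['pixel']).tolist(),round(r['confidence'],2)) for r in nets.boxes_of(t,n)][:6])
E
```

```text
pics
{'time': 0.0, 'joint_positions': array([-1.4,  0.3,  1.5, -0. ,  1.3, -0.1]), 'qd': array([-0., -0., -0., -0., -0., -0.]), 'effort': array([ -0. , -45.8, -25.2,   0. ,   0. ,  -0. ]), 'position': array([ 160.8, -551.3,  230.4]), 'eef_rot': array([-3.1,  0. , -1.3]), 'force': array([-0.2,  0.3, -0.3]), 'wrist_torque': array([-0.,  0.,  0.]), 'width': 85.06153537612525}
side (array([ -95. ,  667. , 1194.5]), array([ 0.4, -0.5, -0.8]))
top (array([ 329.4,   -1.6, 1436.7]), array([ 0.2, -0. , -1. ]))
wrist (array([ 233.4, -530.5,  372.9]), array([-0.3, -0.1, -0.9]))
side panel [([345.0, 140.0], 0.74), ([293.0, 298.0], 0.68), ([222.0, 320.0], 0.49), ([264.0, 238.0], 0.41)]
side shoe [([370.0, 179.0], 0.63), ([317.0, 194.0], 0.37)]
side cam [([385.0, 181.0], 0.77)]
side grip [([382.0, 181.0], 0.46)]
side lidA [([266.0, 239.0], 0.41), ([419.0, 162.0], 0.32), ([369.0, 180.0], 0.28)]
side handleA []
side handleB [([264.0, 241.0], 0.79)]
side handleC [([287.0, 210.0], 0.87), ([313.0, 195.0], 0.7)]
side handleD [([316.0, 194.0], 0.89)]
side catchA [([385.0, 181.0], 0.26)]
side mallet [([25
[... 404 characters left out ...]
([405.0, 209.0], 0.3)]
top shoe [([405.0, 211.0], 0.78)]
top cam [([407.0, 229.0], 0.69)]
top grip [([408.0, 227.0], 0.84)]
top lidA []
top handleA [([218.0, 260.0], 0.25)]
top handleB [([242.0, 194.0], 0.66), ([244.0, 213.0], 0.33)]
top handleC [([285.0, 185.0], 0.55)]
top handleD [([325.0, 186.0], 0.77)]
top catchA [([322.0, 187.0], 0.56), ([219.0, 262.0], 0.49)]
top mallet [([156.0, 225.0], 0.6), ([279.0, 129.0], 0.59), ([320.0, 189.0], 0.19)]
top gouge [([308.0, 256.0], 0.62), ([405.0, 226.0], 0.16)]
top chisel [([157.0, 227.0], 0.55), ([406.0, 209.0], 0.44), ([426.0, 150.0], 0.22)]
top brush [([351.0, 138.0], 0.58)]
top glue [([425.0, 149.0], 0.57)]
top oilstone [([474.0, 242.0], 0.56)]
```

View pics/top0.png

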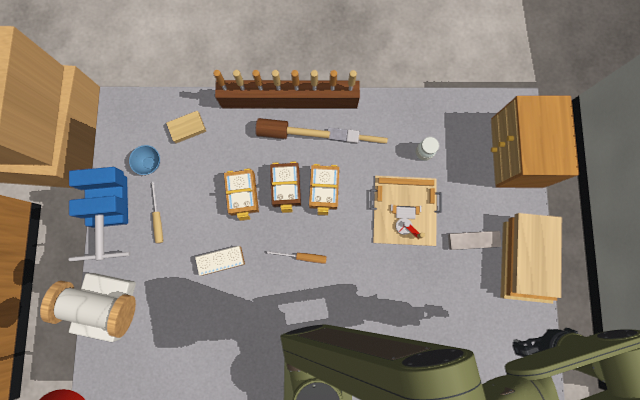

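View pics/side0.png

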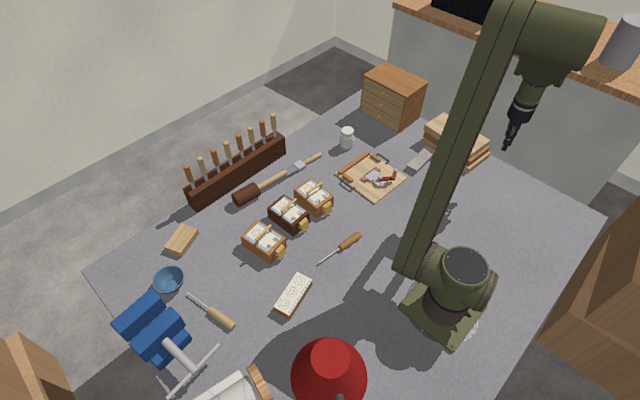

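View pics/wrist0.png

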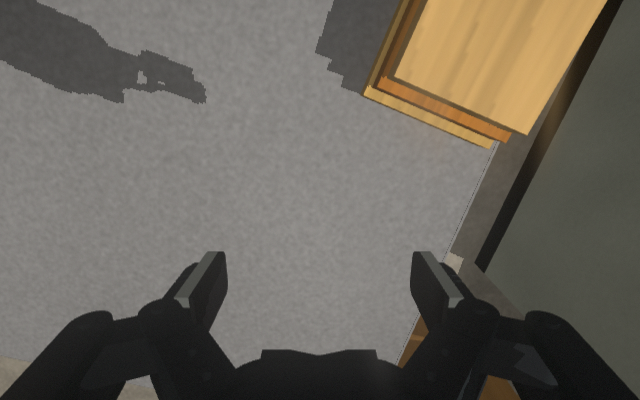

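```bash
python3 - <<'E'
import cv2
t=cv2.imread('pics/top0.png');s=cv2.imread('pics/side0.png')
cv2.imwrite('pics/topz.png',cv2.resize(t[120:290,190:500],(800,438),interpolation=3))
cv2.imwrite('pics/topz2.png',cv2.resize(t[150:270,350:480],(650,600),interpolation=3))
cv2.imwrite('pics/sidez.png',cv2.resize(s[120:340,200:460],(709,600),interpolation=3))
E
```

```text
(no output)
```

View pics/topz.png

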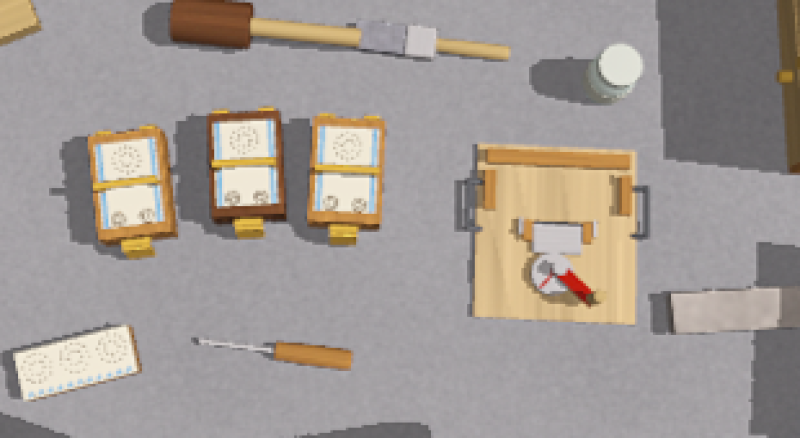

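View pics/sidez.png

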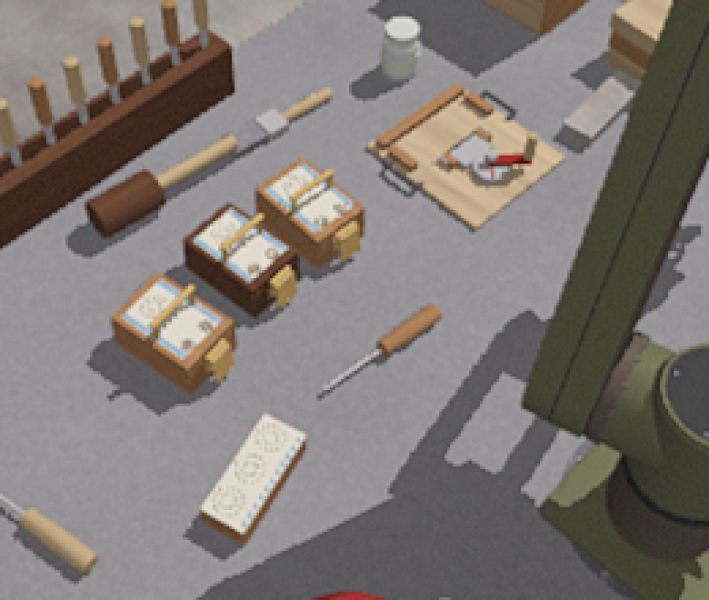

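View pics/topz2.png

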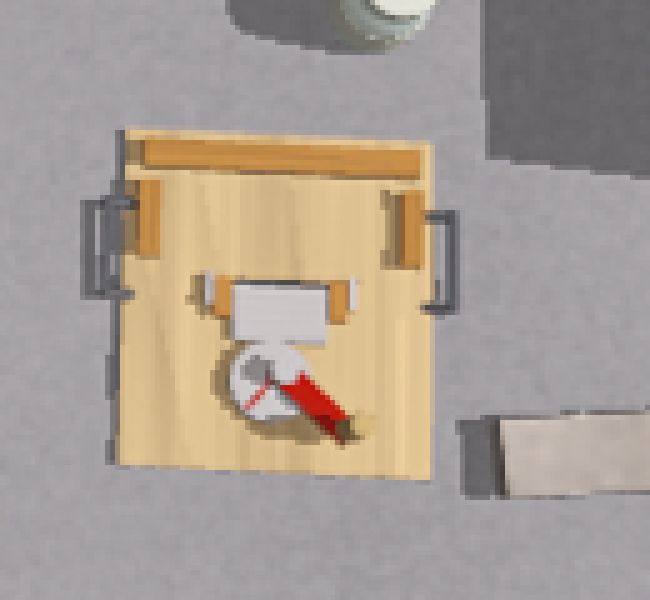

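The top view shows three cases, with handles at about (242,194), (285,185) and (325,186). The panel is at (219,260), the gouge at (308,256), and the board is centred near (405,211). Next I'll get approximate world positions.

```bash
cat >> h.py <<'E'
from scipy.spatial.transform import Rotation as Ro
np.set_printoptions(precision=1,suppress=True)
def goto(pos,yaw,base=None,rpy=None):
    """tool pointing down: tool x dir = (cos yaw, sin yaw). prints shift m & rotvec from measured pose"""
    s=get_state();p=np.array(s['position']);R=Ro.from_euler('xyz',s['eef_rot'])
    if base is not None: p=np.array(base,float)
    y=np.array([np.cos(yaw),np.sin(yaw),0]);
    T=Ro.from_matrix(np.array([y,np.cross([0,0,-1],y),[0,0,-1]]).T)
    sh=R.inv().apply(np.array(pos,float)-p)/1000
    rv=(R.inv()*T).as_rotvec()
    print('t %.2f pos'%s['time'],p,'rot',np.round(s['eef_rot'],3),'w %.1f'%s['width'],'F',s['force'])
    print('SHIFT',np.round(sh,4).tolist(),'TURN',np.round(rv,3).tolist(),'deg %.1f'%np.degrees(np.linalg.norm(rv)), 'rows', max(np.linalg.norm(sh)/.0625,np.degrees(np.linalg.norm(rv))/10.7))
E
python3 - <<'E'
from h import *
c=snap('top');s=snap('side')
for n,a,b in [('B',[242,194],[264,241]),('C',[285,185],[287,210]),('D',[325,186],[316,194]),('panel',[219,260],[293,298])]:
    print(n,tri([(c,a),(s,b)]),onz(c,a,92),onz(c,a,36))
z=lambda x,y:(x/5+350,y/5+150)
for n,p,h in [('TL',z(120,130),8),('TR',z(433,143),8),('BL',z(116,465),8),('BR',z(433,480),8),('fl',z(145,168),20),('fr',z(420,178),20),('cam',z(262,378),50),('grip',z(368,425),76)]:
    print(n,onz(c,p,h))
z=lambda x,y:(x/2.58+190,y/2.58+120)
for p in [(12,355),(130,324),(142,368),(25,402)]: print(onz(c,z(*p),36))
p=[175,325]
R=Ro.from_euler('xyz',get_state()['eef_rot']);print(R.as_matrix())
E
```

```text
B [570.  245.   36.5] [558.9 234.1  92. ] [568.5 243.9  36. ]
C [596.4 107.4  61.5] [587.5 102.8  92. ] [598.2 107.1  36. ]
D [588.8 -23.4  50.4] [584.8 -20.2  92. ] [595.5 -21.   36. ]
panel [358.5 313.7   6.9] [358.6 296.2  92. ] [359.9 308.6  36. ]
TL [ 634.7 -182.     8. ]
TR [ 626.8 -387.     8. ]
BL [ 415.9 -175.6    8. ]
BR [ 407.1 -377.8    8. ]
fl [ 607.  -196.3   20. ]
fr [ 601.1 -374.4   20. ]
cam [ 467.8 -262.6   50. ]
grip [ 436.7 -321.6   76. ]
[367.  384.8  36. ]
[404.7 243.6  36. ]
[352.  227.3  36. ]
[311.2 366.4  36. ]
[[ 0.3 -1.   0. ]
 [-1.  -0.3  0. ]
 [-0.  -0.  -1. ]]
```

```bash
python3 - <<'E'
from h import *
goto([450,-280,330],-1.57)
E
```

```text
t 1.85 pos [ 161.  -552.   231.3] rot [-3.1  0.  -1.3] w 85.4 F [ 0.7  1.3 -0.4]
SHIFT [-0.1802, -0.3536, -0.0987] TURN [-0.0, 0.0, 0.283] deg 16.2 rows 6.543823110824911
```

Emit:
move_arm(plan=[[1, -0.18, -0.354, -0.099, 0, 0, 0.283], [1, -0.18, -0.354, -0.099, 0, 0, 0.283], [1, -0.18, -0.354, -0.099, 0, 0, 0.283], [1, -0.18, -0.354, -0.099, 0, 0, 0.283], [1, -0.18, -0.354, -0.099, 0, 0, 0.283]])

```text
time: 2.48
position: [382.0, -344.1, 307.2]
eef_rot: [-3.141, -0.001, -1.57]
force: [1.2, -0.3, 0.1]
width: 85.1
```

```bash
python3 - <<'E'
from h import *
goto([450,-280,330],-1.57)
E
```

```text
t 2.48 pos [ 382.  -344.1  307.2] rot [-3.1 -0.  -1.6] w 85.1 F [ 1.2 -0.3  0.1]
SHIFT [-0.0641, -0.068, -0.0228] TURN [-0.001, -0.001, -0.0] deg 0.0 rows 1.5391265215195662
```

Emit:
move_arm(plan=[[1, -0.064, -0.068, -0.023, 0, 0, 0], [1, -0.064, -0.068, -0.023, 0, 0, 0], [1, -0.064, -0.068, -0.023, 0, 0, 0]])

```text
time: 2.85
position: [450.6, -280.0, 330.3]
eef_rot: [-3.14, -0.001, -1.566]
force: [0.6, -1.1, 0.1]
width: 85.5
```

```bash
python3 - <<'E'
from h import *
c=snap('wrist','board1')
np.save('board1.npy',c,allow_pickle=True)
print(get_state()['position'])
for t in ['shoe','grip','cam']: print(t,[(np.round(r['pixel']).tolist(),round(r['confidence'],2)) for r in nets.boxes_of(t,'wrist')][:3])
E
```

```text
[ 449.3 -280.9  329.7]
shoe [([317.0, 106.0], 0.7)]
grip [([320.0, 143.0], 0.82)]
cam [([322.0, 142.0], 0.62)]
```

View pics/board1.png

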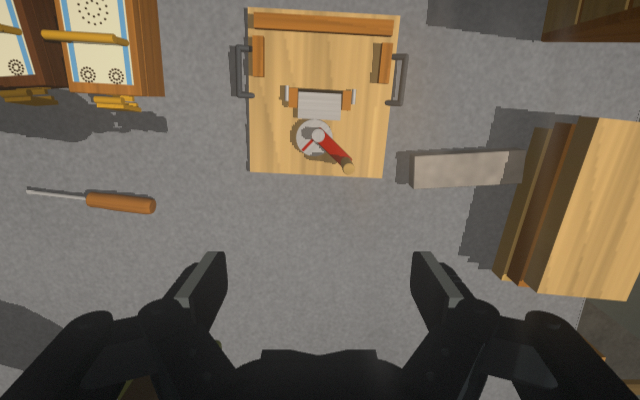

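The wrist view shows the board centred near (320,95), the red line on the cam disc at about (310,143) and the grip post at (347,168). The gouge lies clear of it. I'll zoom in to measure.

```bash
python3 - <<'E'
import cv2
t=cv2.imread('pics/board1.png')
cv2.imwrite('pics/board1z.png',cv2.resize(t[0:185,220:420],None,fx=3.2,fy=3.2,interpolation=2))
E
```

```text
(no output)
```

View pics/board1z.png

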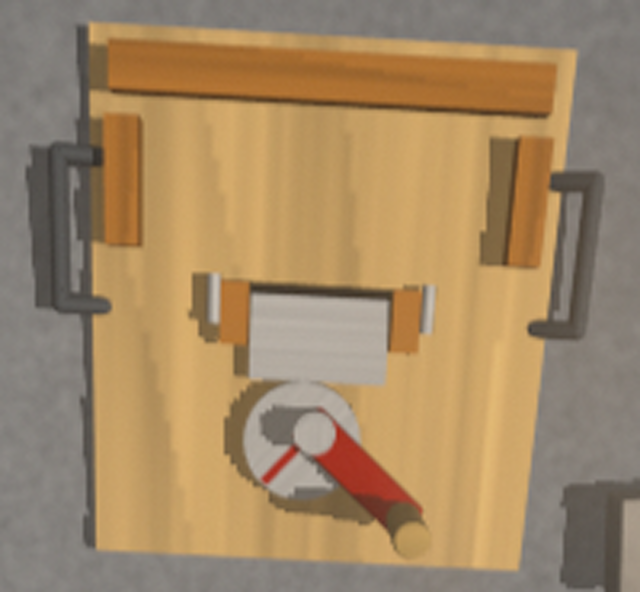

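```bash
python3 - <<'E'
from h import *
c=np.load('board1.npy',allow_pickle=True).item()
z=lambda x,y:(x/3.2+220-.35,y/3.2-.35)
P={}
for n,p,h in [('TL',(92,22),8),('TR',(576,49),8),('BL',(95,548),8),('BR',(520,570),8),('fl',(107,92),20),('fr',(553,114),20),('sl1',(140,118),20),('sl2',(140,243),20),('sr1',(520,138),20),('sr2',(510,265),20),('shF1',(250,292),18),('shF2',(392,298),18),('shR1',(250,372),18),('shR2',(385,384),18),('hub',(316,433),50),('hub29',(316,433),30),('post',(411,540),76)]:
    P[n]=onz(c,z(*p),h);print(n,P[n])
d=P['fl']-P['fr'];print('fence yaw',np.arctan2(d[1],d[0])-np.pi/2)
d=P['TL']-P['TR'];print('yaw',np.arctan2(d[1],d[0])-np.pi/2)
d=P['BL']-P['BR'];print('yaw',np.arctan2(d[1],d[0])-np.pi/2)
d=P['TL']-P['BL'];print('yaw',np.arctan2(d[1],d[0]))
d=P['TR']-P['BR'];print('yaw',np.arctan2(d[1],d[0]))
print('board centre',(P['TL']+P['TR']+P['BL']+P['BR'])/4)
# sides tri: hub with top cam
t=snap('top')
print(proj(t,P['TL']),proj(t,P['BR']))
E
```

```text
TL [ 637.4 -188.7    8. ]
TR [ 628.8 -386.2    8. ]
BL [ 418.7 -176.9    8. ]
BR [ 409.1 -377.6    8. ]
fl [ 609.6 -195.6   20. ]
fr [ 602.6 -376.    20. ]
sl1 [ 600.2 -208.4   20. ]
sl2 [ 552.6 -206.2   20. ]
sr1 [ 593.7 -363.2   20. ]
sr2 [ 544.8 -362.2   20. ]
shF1 [ 533.3 -252.    18. ]
shF2 [ 531.2 -312.8   18. ]
shR1 [ 500.1 -251.5   18. ]
shR2 [ 495.3 -310.7   18. ]
hub [ 477.5 -280.5   50. ]
hub29 [ 475.3 -280.5   30. ]
post [ 438.3 -318.7   76. ]
fence yaw -0.0387807093895125
yaw -0.043632838907693205
yaw -0.04798579176062634
yaw -0.0537669373976543
yaw -0.03904776674743353
board centre [ 523.5 -282.3    8. ]
[376.  175.2] [436.5 245.4]
```

```bash
python3 - <<'E'
from h import *
goto([490,-20,300],-0.65)
E
```

```text
t 3.10 pos [ 447.7 -282.2  329. ] rot [ 3.1  0.  -1.6] w 85.5 F [-0.1 -0.1  1. ]
SHIFT [-0.2622, -0.0421, 0.029] TURN [0.001, 0.001, -0.922] deg 52.8 rows 4.935042869406551
```

Emit:
move_arm(plan=[[1, -0.262, -0.042, 0.029, 0, 0, -0.92], [1, -0.262, -0.042, 0.029, 0, 0, -0.92], [1, -0.262, -0.042, 0.029, 0, 0, -0.92], [1, -0.262, -0.042, 0.029, 0, 0, -0.92], [1, -0.262, -0.042, 0.029, 0, 0, -0.92]])

```text
time: 3.72
position: [489.8, -17.2, 299.8]
eef_rot: [-3.141, 0.002, -0.642]
force: [0.4, -0.7, -0.5]
width: 85.5
```

```bash
python3 - <<'E'
from h import *
for i in range(6): print(get_state()['position'])
goto([385,225,240],0.26)
E
```

```text
[489.8 -17.2 299.8]
[489.8 -17.2 299.8]
[489.8 -17.2 299.8]
[489.8 -17.2 299.8]
[489.8 -17.2 299.8]
[489.8 -17.2 299.8]
t 3.73 pos [489.8 -17.2 299.8] rot [-3.1  0.  -0.6] w 85.5 F [ 0.4 -0.7 -0.5]
SHIFT [-0.2289, -0.1311, 0.0602] TURN [-0.001, 0.002, -0.902] deg 51.7 rows 4.831947237539901
```

Emit:
move_arm(plan=[[1, -0.229, -0.131, 0.06, 0, 0, -0.9], [1, -0.229, -0.131, 0.06, 0, 0, -0.9], [1, -0.229, -0.131, 0.06, 0, 0, -0.9], [1, -0.229, -0.131, 0.06, 0, 0, -0.9], [1, -0.229, -0.131, 0.06, 0, 0, -0.9]])

```text
time: 4.35
position: [385.5, 224.6, 239.4]
eef_rot: [-3.141, 0.002, 0.257]
force: [0.0, -0.9, 0.3]
width: 85.3
```

```bash
python3 - <<'E'
from h import *
c=snap('wrist','panel1')
np.save('panel1.npy',c,allow_pickle=True)
print(get_state()['position'],get_state()['eef_rot'])
for t in ['panel']: print(t,[(np.round(r['pixel']).tolist(),round(r['confidence'],2)) for r in nets.boxes_of(t,'wrist')][:3])
E
```

```text
[385.1 225.5 239.2] [-3.1  0.   0.3]
panel [([317.0, 80.0], 0.59)]
```

View pics/panel1.png

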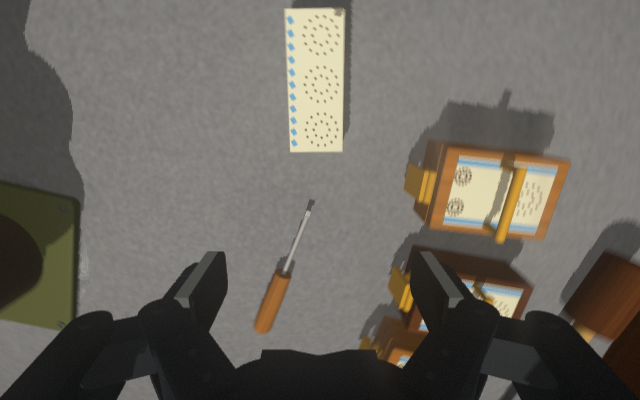

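```bash
python3 - <<'E'
from h import *
c=np.load('panel1.npy',allow_pickle=True).item()
P=[onz(c,p,36) for p in [(291,152.5),(343.5,152),(345.5,8.5),(284.5,8.5)]]
for p in P: print(p)
print('cen',sum(P)/4, [np.linalg.norm(P[i]-P[i-1]) for i in range(4)])
d=P[2]-P[1]+P[3]-P[0];print('yaw',np.arctan2(-d[0],d[1]))
t=snap('top');print([proj(t,p) for p in P], proj(t,sum(P)/4))
s=snap('side')
print(tri([(c,(316,80)),(t,(219.5,260.5)),(s,(293,295))]),proj(s,sum(P)/4))
E
```

```text
[350.8 232.9  36. ]
[406.5 248.2  36. ]
[369.6 383.   36. ]
[312.5 368.   36. ]
cen [359.8 308.   36. ] [np.float64(140.37136871242373), np.float64(57.81256760615972), np.float64(139.7282221556928), np.float64(59.11351637585024)]
yaw 0.2717009038366105
[array([243.2, 263. ]), array([238.9, 245. ]), array([195.3, 256.7]), array([199.2, 275.4])] [219.2 260. ]
[358.2 311.1  22.7] [292.8 292.2]
```

```bash
python3 - <<'E'
from h import *
goto([360,308,80],0.268)
E
```

```text
t 4.55 pos [387.8 222.6 240.4] rot [3.1 0.  0.2] w 85.5 F [ 1.1 -0.2  0.8]
SHIFT [-0.006, -0.0898, 0.1603] TURN [0.001, 0.0, -0.021] deg 1.2 rows 2.942016207786221
```

Emit:
move_arm(plan=[[1, -0.003, -0.088, 0.16, 0, 0, -0.012], [1, -0.003, -0.088, 0.16, 0, 0, -0.012], [1, -0.003, -0.088, 0.16, 0, 0, -0.012], [1, -0.003, -0.088, 0.16, 0, 0, -0.012]])

```text
time: 5.05
position: [361.3, 306.1, 77.4]
eef_rot: [3.139, 0.007, 0.26]
force: [-0.5, -0.4, 0.5]
width: 85.4
```

```bash
python3 - <<'E'
from h import *
for i in range(6):
    snap('wrist','panel2' if i==0 else None); s=get_state();print(s['position'],s['eef_rot'][2])
goto([360,308,11],0.268)
E
```

```text
[362.9 306.4  79.4] 0.2600702484873323
[364.  306.9  80.8] 0.259832112179178
[364.7 307.4  81.7] 0.25967298198204625
[364.9 307.6  82.2] 0.25963408895574935
[364.9 307.8  82.4] 0.2597915684511114
[364.7 307.8  82.4] 0.26003236900633464
t 5.35 pos [364.7 307.8  82.4] rot [-3.1 -0.   0.3] w 85.6 F [0.  0.9 0.1]
SHIFT [-0.0047, -0.0013, 0.0714] TURN [-0.001, -0.004, -0.008] deg 0.5 rows 1.1452899321676786
```

View pics/panel2.png

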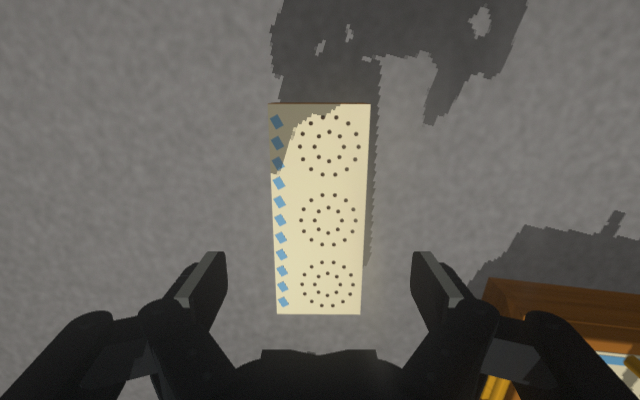

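Emit:
move_arm(plan=[[1, -0.0045, -0.001, 0.04, 0, 0, -0.008], [1, -0.0045, -0.001, 0.071, 0, 0, -0.008], [1, -0.0045, -0.001, 0.071, 0, 0, -0.008], [1, -0.0045, -0.001, 0.071, 0, 0, -0.008]])

```text
time: 5.85
position: [359.4, 308.2, 10.9]
eef_rot: [-3.141, -0.002, 0.269]
force: [-0.0, 0.7, 0.4]
width: 85.3
```

Emit:
move_arm(newtons=50, plan=[[-1, 0, 0, 0, 0, 0, 0], [-1, 0, 0, 0, 0, 0, 0], [-1, 0, 0, 0, 0, 0, 0], [-1, 0, 0, 0, 0, 0, 0], [-1, 0, 0, 0, 0, 0, 0]])

```text
time: 6.48
position: [359.4, 308.5, 11.0]
eef_rot: [-3.14, -0.003, 0.27]
force: [-0.6, -1.0, 7.6]
width: 56.9
```

Emit:
move_arm(newtons=60, plan=[[-1, 0, 0, -0.03, 0, 0, 0], [-1, 0, 0, -0.08, 0, 0, 0], [-1, 0, 0, -0.14, 0, 0, 0], [-1, 0, 0, -0.15, 0, 0, 0]])

```text
time: 6.98
position: [360.5, 309.5, 163.8]
eef_rot: [-3.138, -0.009, 0.27]
force: [1.0, 0.3, -2.5]
width: 56.5
```

```bash
python3 - <<'E'
from h import *
snap('wrist','panel3')
goto([500,20,200],0.1)
E
```

```text
t 7.03 pos [359.8 308.9 162.9] rot [-3.1 -0.   0.3] w 56.6 F [ 0.2  0.6 -2. ]
SHIFT [0.0583, 0.3158, -0.0375] TURN [-0.003, -0.006, 0.17] deg 9.8 rows 5.172839805429959
```

View pics/panel3.png

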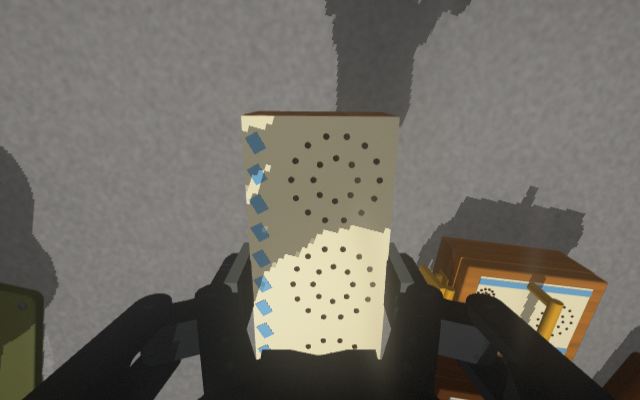

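```bash
python3 - <<'E'
from h import *
goto([450,20,150],0.1)
E
```

```text
t 7.03 pos [359.8 308.9 162.9] rot [-3.1 -0.   0.3] w 56.6 F [ 0.2  0.6 -2. ]
SHIFT [0.0098, 0.3026, 0.0122] TURN [-0.003, -0.006, 0.17] deg 9.8 rows 4.847504447028191
```

Emit:
move_arm(plan=[[-1, 0.001, 0.03, 0.003, 0, 0, 0.02], [-1, 0.003, 0.09, 0.006, 0, 0, 0.06], [-1, 0.006, 0.15, 0.01, 0, 0, 0.1], [-1, 0.008, 0.21, 0.012, 0, 0, 0.14], [-1, 0.01, 0.27, 0.012, 0, 0, 0.17]])

```text
time: 7.65
position: [438.2, 48.4, 145.4]
eef_rot: [-3.141, 0.004, 0.099]
force: [0.2, 0.4, -2.7]
width: 57.0
```

```bash
python3 - <<'E'
from h import *
goto([540,-180,150],-0.03)
E
```

```text
t 7.65 pos [438.2  48.4 145.4] rot [-3.1  0.   0.1] w 57.0 F [ 0.2  0.4 -2.7]
SHIFT [0.0786, 0.2374, -0.0051] TURN [-0.0, 0.004, 0.129] deg 7.4 rows 4.001932778389415
```

Emit:
move_arm(plan=[[-1, 0.018, 0.055, -0.001, 0, 0, 0.03], [-1, 0.038, 0.11, -0.003, 0, 0, 0.06], [-1, 0.057, 0.17, -0.004, 0, 0, 0.1], [-1, 0.073, 0.22, -0.004, 0, 0, 0.129], [-1, 0.078, 0.237, -0.004, 0, 0, 0.129]])

```text
time: 8.28
position: [541.2, -180.6, 149.0]
eef_rot: [-3.141, 0.003, -0.032]
force: [-0.0, 0.1, -3.3]
width: 56.6
```

```bash
python3 - <<'E'
from h import *
goto([572,-284.4,70],-0.043)
E
```

```text
t 8.28 pos [ 541.2 -180.6  149. ] rot [-3.1  0.  -0. ] w 56.6 F [-0.   0.1 -3.3]
SHIFT [0.0343, 0.1028, 0.0789] TURN [-0.0, 0.003, 0.011] deg 0.7 rows 2.1445856372314696
```

Emit:
move_arm(plan=[[-1, 0.017, 0.05, 0.02, 0, 0, 0.005], [-1, 0.034, 0.098, 0.04, 0, 0, 0.011], [-1, 0.034, 0.103, 0.06, 0, 0, 0.011], [-1, 0.034, 0.103, 0.079, 0, 0, 0.011], [-1, 0.034, 0.103, 0.079, 0, 0, 0.011]])

```text
time: 8.9
position: [569.0, -279.4, 68.8]
eef_rot: [-3.137, 0.008, -0.04]
force: [-0.1, 0.2, -2.7]
width: 56.8
```

```bash
python3 - <<'E'
from h import *
snap('wrist','seat1');t=snap('top');s=snap('side')
cv2.imwrite('pics/seat1s.png',cv2.resize(s['frame'][130:230,320:440],None,fx=5,fy=5,interpolation=2))
cv2.imwrite('pics/seat1t.png',cv2.resize(t['frame'][160:260,350:480],None,fx=5,fy=5,interpolation=2))
goto([572,-284.4,26],-0.043)
E
```

```text
t 9.05 pos [ 572.1 -281.    72.4] rot [-3.1  0.  -0. ] w 56.9 F [ 0.6  1.  -2.8]
SHIFT [0.0001, 0.0034, 0.0464] TURN [-0.0, 0.001, 0.004] deg 0.2 rows 0.7448215632293386
```

View pics/seat1.png

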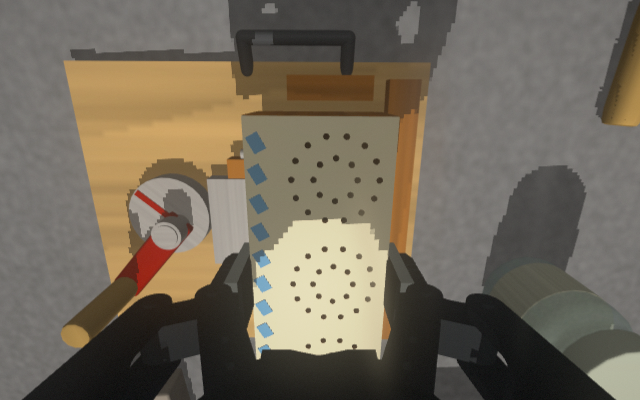

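View pics/seat1s.png

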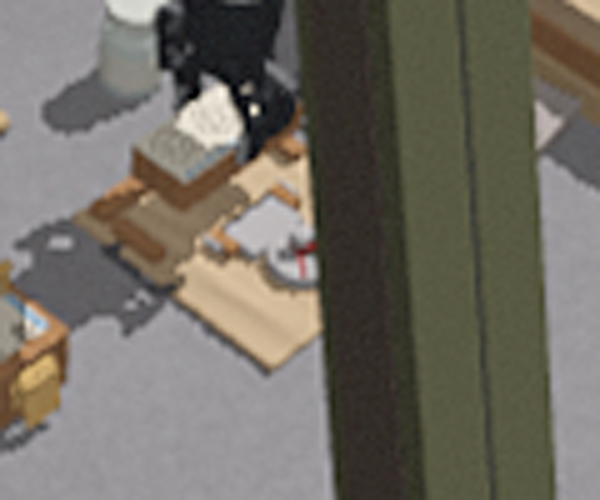

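```bash
python3 - <<'E'
from h import *
c=snap('wrist');s=get_state()
a=onz(c,(242.5,115),s['position'][2]+25);b=onz(c,(399.5,115),s['position'][2]+25)
m=(a+b)/2;print(a,b,np.linalg.norm(a-b)); d=b-a;yw=np.arctan2(d[1],d[0]);print(yw, 'centre',m[:2]-70*np.array([-np.sin(yw),np.cos(yw)]))
goto([572,-284.4,19],-0.043)
E
```

```text
[ 546.9 -210.6   98. ] [ 603.3 -212.8   98. ] 56.42188935411226
-0.03863489259857001 centre [ 572.4 -281.6]
t 9.10 pos [ 572.5 -281.3   73. ] rot [ 3.1 -0.  -0. ] w 56.5 F [ 0.3  0.8 -2.6]
SHIFT [-0.0004, 0.0031, 0.054] TURN [0.0, -0.001, 0.004] deg 0.2 rows 0.8652247110535285
```

Emit:
move_arm(plan=[[-1, 0, 0.003, 0.02, 0, 0, 0.004], [-1, 0, 0.003, 0.04, 0, 0, 0.004], [-1, 0, 0.003, 0.049, 0, 0, 0.004], [-1, 0, 0.003, 0.053, 0, 0, 0.004], [-1, 0, 0.003, 0.053, 0, 0, 0.004]])

```text
time: 9.72
position: [572.4, -284.8, 20.0]
eef_rot: [3.141, -0.001, -0.044]
force: [0.1, 0.6, -3.3]
width: 56.7
```

```bash
python3 - <<'E'
from h import *
snap('wrist','seat2');
goto([572,-284.4,19],-0.043)
E
```

```text
t 9.78 pos [ 572.6 -284.9   20.2] rot [ 3.1 -0.  -0. ] w 56.8 F [ 0.5  0.  -3.6]
SHIFT [-0.0006, -0.0005, 0.0012] TURN [0.001, -0.001, -0.001] deg 0.1 rows 0.022728608514428483
```

View pics/seat2.png

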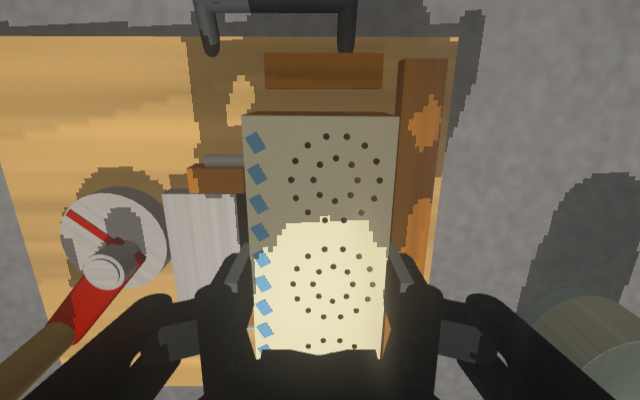

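Emit:
move_arm(plan=[[-1, -0.0005, 0, 0.0015, 0, 0, 0], [-1, -0.0005, 0, 0.003, 0, 0, 0], [-1, -0.0005, 0, 0.003, 0, 0, 0]])

```text
time: 10.15
position: [572.4, -285.2, 19.2]
eef_rot: [3.14, -0.003, -0.044]
force: [-2.4, 1.2, 8.9]
width: 56.7
```

Contact at 8.9 N upward, so the panel is on the board. I'll open the gripper.

Emit:
move_arm(plan=[[-0.1, 0, 0, -0.001, 0, 0, 0], [0.6, 0, 0, -0.001, 0, 0, 0], [1, 0, 0, -0.001, 0, 0, 0], [1, 0, 0, -0.001, 0, 0, 0]])

```text
time: 10.65
position: [571.5, -284.7, 17.3]
eef_rot: [-3.141, 0.0, -0.044]
force: [-0.3, 0.3, 0.4]
width: 85.3
```

Emit:
move_arm(plan=[[1, 0, 0, -0.03, 0, 0, 0], [1, 0, 0, -0.08, 0, 0, 0], [1, 0, 0, -0.14, 0, 0, 0], [1, 0, 0, -0.2, 0, 0, 0], [1, 0, 0, -0.2, 0, 0, 0]])

```text
time: 11.28
position: [575.0, -286.7, 224.0]
eef_rot: [3.136, -0.011, -0.044]
force: [0.6, 0.1, -0.1]
width: 85.8
```

```bash
python3 - <<'E'
from h import *
c=snap('wrist','seat3');np.save('seat3.npy',c)
goto([440,-400,160],-1.2)
E
```

```text
t 11.32 pos [ 573.1 -285.7  220.6] rot [ 3.1 -0.  -0. ] w 85.5 F [-0.9  0.8  0.1]
SHIFT [-0.1283, 0.1199, 0.0603] TURN [-0.001, -0.007, 1.156] deg 66.2 rows 6.190310049545629
```

View pics/seat3.png

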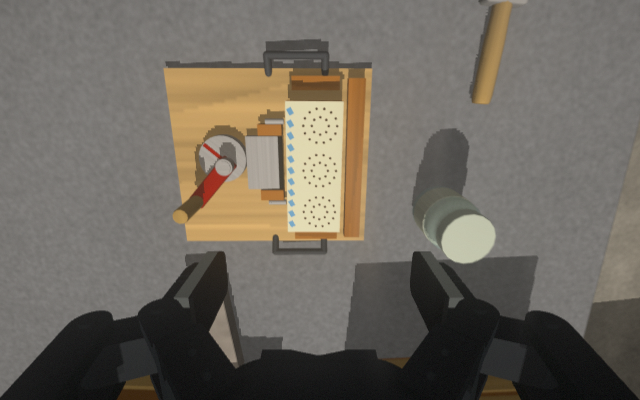

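```bash
python3 - <<'E'
from h import *
b=np.load('board1.npy',allow_pickle=True).item();c=np.load('seat3.npy',allow_pickle=True).item()
print('post',tri([(b,(348.1,168.4)),(c,(180,216))]),onz(c,(180,216),76))
print('hub',tri([(b,(318.4,135)),(c,(223,166))]),onz(c,(223,166),40))
P=[onz(c,p,44) for p in [(285,102),(343,101),(340,232),(288,233)]]
print(P,sum(P)/4,proj(c,[572,-284.4,44]))
goto([436,-320,130],-0.36)
E
```

```text
post [ 437.7 -319.    73.5] [ 438.8 -318.    76. ]
hub [ 474.8 -279.9   32.1] [ 476.5 -277.6   40. ]
[array([ 546.7, -216.1,   44. ]), array([ 603.4, -217.6,   44. ]), array([ 597.3, -357.3,   44. ]), array([ 539.4, -355.7,   44. ])] [ 571.7 -286.7   44. ] [314.2 169.1]
t 11.32 pos [ 573.1 -285.7  220.6] rot [ 3.1 -0.  -0. ] w 85.5 F [-0.9  0.8  0.1]
SHIFT [-0.136, 0.0401, 0.09] TURN [0.002, -0.006, 0.316] deg 18.1 rows 2.686648558490352
```

Emit:
move_arm(plan=[[0, -0.136, 0.04, 0.03, 0, 0, 0.316], [0, -0.136, 0.04, 0.09, 0, 0, 0.316], [0, -0.136, 0.04, 0.09, 0, 0, 0.316], [0, -0.136, 0.04, 0.09, 0, 0, 0.316], [0, -0.136, 0.04, 0.09, 0, 0, 0.316]])

```text
time: 11.95
position: [434.0, -318.7, 126.7]
eef_rot: [-3.141, 0.001, -0.361]
force: [0.6, -0.8, -0.1]
width: 42.3
```

```bash
python3 - <<'E'
from h import *
c=snap('wrist','post1');print(proj(c,[437.5,-319.5,76]))
goto([437.5,-319.5,42],-0.36)
E
```

```text
[324.6 216.5]
t 12.00 pos [ 435.  -319.1  127.5] rot [ 3.1 -0.  -0.4] w 42.4 F [ 0.  -0.3 -0.8]
SHIFT [0.0024, -0.0005, 0.0855] TURN [0.0, -0.001, 0.0] deg 0.1 rows 1.3685176326253152
```

View pics/post1.png

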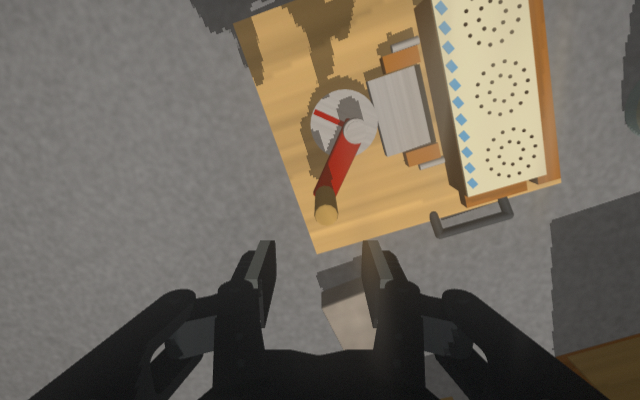

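Emit:
move_arm(plan=[[0, 0.002, -0.0015, 0.05, 0, 0, 0], [0, 0.002, -0.0015, 0.085, 0, 0, 0], [0, 0.002, -0.0015, 0.085, 0, 0, 0], [0, 0.002, -0.0015, 0.085, 0, 0, 0]])

```text
time: 12.5
position: [438.1, -318.8, 43.7]
eef_rot: [3.141, -0.002, -0.359]
force: [-0.3, -0.5, -0.3]
width: 42.9
```

Emit:
move_arm(newtons=35, plan=[[-1, 0, 0, 0, 0, 0, 0], [-1, 0, 0, 0, 0, 0, 0], [-1, 0, 0, 0, 0, 0, 0], [-1, 0, 0, 0, 0, 0, 0]])

```text
time: 13.0
position: [437.8, -318.9, 44.2]
eef_rot: [3.141, -0.004, -0.36]
force: [0.4, 0.8, 7.0]
width: 15.3
```

```bash
python3 - <<'E'
from h import *
goto([437.5,-319.5,42],-0.36)
A=np.array([475.2,-280.2]);s=get_state();p=s['position'][:2];v=p-A;r=np.linalg.norm(v);a=np.arctan2(v[1],v[0]);print(r,a,'cam',-(a+0.043)-np.pi/2)
# plan: relative to now in tool frame
R=Ro.from_euler('xyz',s['eef_rot'])
cam0=-(a+0.043)-np.pi/2
def show(c0,cs,a0):
  for c in cs:
    an=-(c+np.pi/2)-0.043
    q=A+55*np.array([np.cos(an),np.sin(an)]);sh=R.inv().apply([*(q-p),0])/1000
    print(round(c,2),np.round(sh,4),'turn z',round(c-c0,3))
show(cam0,[.8,.95,1.1,1.25,1.4],a)
E
```

```text
t 13.00 pos [ 437.8 -318.9   44.2] rot [ 3.1 -0.  -0.4] w 15.3 F [0.4 0.8 7. ]
SHIFT [-0.0, 0.0006, 0.0022] TURN [0.001, -0.004, -0.0] deg 0.2 rows 0.03617276745576858
53.883763236390195 -2.3392352853303793 cam 0.7254389585354826
0.8 [-0. -0. -0.] turn z 0.075
0.95 [-0. -0. -0.] turn z 0.225
1.1 [-0. -0. -0.] turn z 0.375
1.25 [-0. -0. -0.] turn z 0.525
1.4 [-0. -0. -0.] turn z 0.675
```

```bash
cat > cam.py <<'E'
from h import *
import sys
def plan(c0,cs,rad=54.,yaw0=-0.36,cref=0.725):
    # poses ideal; tool yaw = yaw0-(c-cref)
    f=lambda c:rad*np.array([np.cos(-(c+np.pi/2)-0.043),np.sin(-(c+np.pi/2)-0.043)])
    th=yaw0-(c0-cref);x=np.array([np.cos(th),np.sin(th)]);y=np.array([np.sin(th),-np.cos(th)])
    for c in cs:
        d=(f(c)-f(c0))/1000;print(round(c,3),round(float(d@x),4),round(float(d@y),4),'turn',round(c-c0,3))
E
python3 - <<'E'
from cam import *
plan(.725,[.8,.95,1.1,1.25,1.4])
plan(1.4,[1.55,1.7,1.85,2.0,2.15])
E
```

```text
0.8 -0.0037 -0.0017 turn 0.075
0.95 -0.0105 -0.006 turn 0.225
1.1 -0.0167 -0.0113 turn 0.375
1.25 -0.022 -0.0174 turn 0.525
1.4 -0.0263 -0.0243 turn 0.675
1.55 -0.0072 -0.0038 turn 0.15
1.7 -0.0137 -0.0085 turn 0.3
1.85 -0.0194 -0.0143 turn 0.45
2.0 -0.0242 -0.0208 turn 0.6
2.15 -0.028 -0.0279 turn 0.75
```

Emit:
move_arm(plan=[[-1, -0.0037, -0.0017, 0, 0, 0, 0.075], [-1, -0.0105, -0.006, 0, 0, 0, 0.225], [-1, -0.0167, -0.0113, 0, 0, 0, 0.375], [-1, -0.022, -0.0174, 0, 0, 0, 0.525], [-1, -0.0263, -0.0243, 0, 0, 0, 0.675]])

```text
time: 13.62
position: [421.6, -286.5, 44.1]
eef_rot: [-3.14, -0.003, -1.04]
force: [2.2, 2.5, 8.2]
width: 14.9
```

```bash
cat >> cam.py <<'E'
def where():
    s=get_state();A=np.array([475.2,-280.2]);p=s['position'][:2];v=p-A;a=np.arctan2(v[1],v[0])
    print('r %.1f cam %.3f'%(np.linalg.norm(v),(-(a+0.043)-np.pi/2)%(2*np.pi)),'w %.1f'%s['width'],'F',s['force'],s['position'],s['eef_rot'])
E
python3 -c "
from cam import *
where()"
```

```text
r 54.0 cam 1.410 w 14.9 F [2.2 2.5 8.2] [ 421.6 -286.5   44.1] [-3.1 -0.  -1. ]
```

Emit:
move_arm(plan=[[-1, -0.0072, -0.0038, 0, 0, 0, 0.15], [-1, -0.0137, -0.0085, 0, 0, 0, 0.3], [-1, -0.0194, -0.0143, 0, 0, 0, 0.45], [-1, -0.0242, -0.0208, 0, 0, 0, 0.6], [-1, -0.028, -0.0279, 0, 0, 0, 0.75]])

```text
time: 14.25
position: [430.3, -247.8, 44.1]
eef_rot: [-3.14, -0.001, -1.789]
force: [-3.1, 0.4, 10.5]
width: 15.2
```

```bash
python3 -c "
from cam import *
where()
snap('wrist','cam2')
plan(2.15,[2.3,2.45,2.6,2.75,2.9])
plan(2.9,[3.0,3.1,3.16])"
```

```text
r 55.4 cam 2.153 w 15.2 F [-3.1  0.4 10.5] [ 430.3 -247.8   44.1] [-3.1 -0.  -1.8]
2.3 -0.0072 -0.0038 turn 0.15
2.45 -0.0137 -0.0085 turn 0.3
2.6 -0.0194 -0.0143 turn 0.45
2.75 -0.0242 -0.0208 turn 0.6
2.9 -0.028 -0.0279 turn 0.75
3.0 -0.0048 -0.0024 turn 0.1
3.1 -0.0094 -0.0052 turn 0.2
3.16 -0.012 -0.0072 turn 0.26
```

View pics/cam2.png

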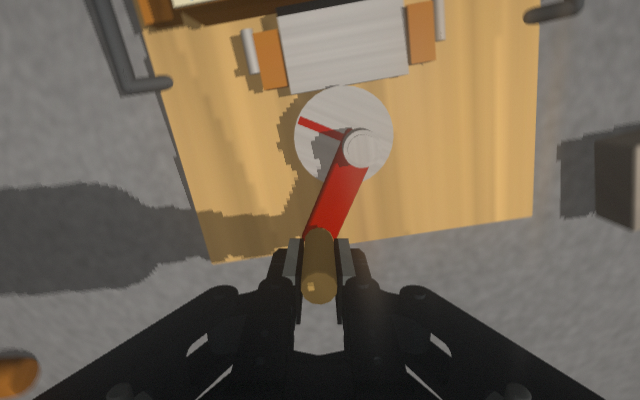

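The cam is turning with the grip, and the red line has swung towards the shoe. Carrying on.

Emit:
move_arm(plan=[[-1, -0.0072, -0.0038, 0, 0, 0, 0.15], [-1, -0.0137, -0.0085, 0, 0, 0, 0.3], [-1, -0.0194, -0.0143, 0, 0, 0, 0.45], [-1, -0.0242, -0.0208, 0, 0, 0, 0.6], [-1, -0.028, -0.0279, 0, 0, 0, 0.75]])

```text
time: 14.92
position: [463.4, -224.4, 44.1]
eef_rot: [3.14, 0.002, -2.54]
force: [1.0, 7.5, 11.6]
width: 15.0
```

Emit:
move_arm(plan=[[-1, -0.0048, -0.0024, 0, 0, 0, 0.1], [-1, -0.0094, -0.0052, 0, 0, 0, 0.2], [-1, -0.0115, -0.0068, 0, 0, 0, 0.245], [-1, -0.0115, -0.0068, 0, 0, 0, 0.245], [-1, -0.0115, -0.0068, 0, 0, 0, 0.245]])

```text
time: 15.55
position: [475.6, -223.0, 44.1]
eef_rot: [3.139, 0.0, -2.78]
force: [-2.5, 9.3, 13.5]
width: 15.0
```

```bash
python3 -c "
from cam import *
where()
snap('wrist','cam3')"
```

```text
r 57.2 cam 3.106 w 15.0 F [-2.5  9.3 13.5] [ 475.6 -223.    44.1] [ 3.1  0.  -2.8]
```

View pics/cam3.png

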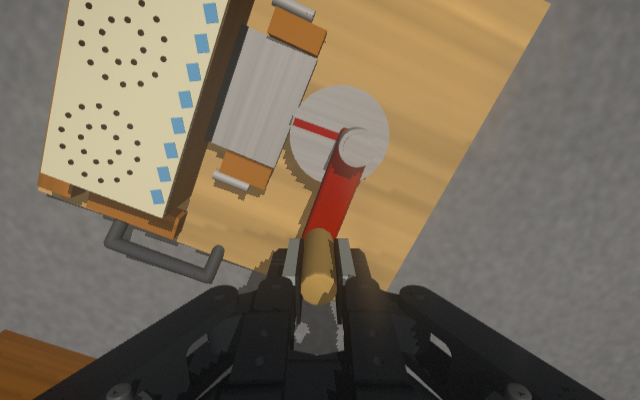

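Emit:
move_arm(plan=[[0, 0, 0, 0, 0, 0, 0], [0, 0, 0, 0, 0, 0, 0], [0, 0, 0, -0.06, 0, 0, 0], [0, 0, 0, -0.12, 0, 0, 0], [0, 0.01, 0.01, -0.18, 0, 0, 0]])

```text
time: 16.23
position: [464.2, -220.2, 224.2]
eef_rot: [-3.141, 0.0, -2.78]
force: [0.1, -0.7, 0.3]
width: 42.7
```

```bash
python3 -c "
from cam import *
where()
from scipy.optimize import least_squares
P=np.array([(437.8,-318.9),(421.6,-286.5),(430.3,-247.8),(463.4,-224.4),(475.6,-223)])
r=least_squares(lambda q:np.linalg.norm(P-q,axis=1)-55,[475,-280]);print(r.x,r.fun)
c=snap('wrist','cam4');np.save('cam4.npy',c)
cv2.imwrite('pics/cam4z.png',cv2.resize(c['frame'][0:260,120:470],None,fx=2.2,fy=2.2,interpolation=2))
"
```

```text
r 61.0 cam 2.917 w 42.7 F [ 0.1 -0.7  0.3] [ 464.2 -220.2  224.2] [-3.1  0.  -2.8]
[ 475.7 -278.3] [ 0.6 -0.2 -0.3  0.3  0.3]
```

View pics/cam4.png

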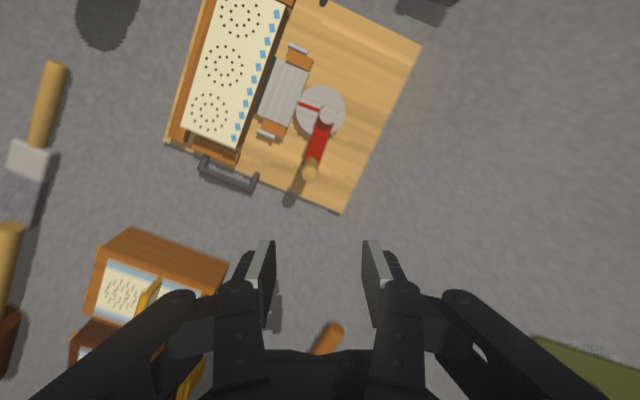

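View pics/cam4z.png

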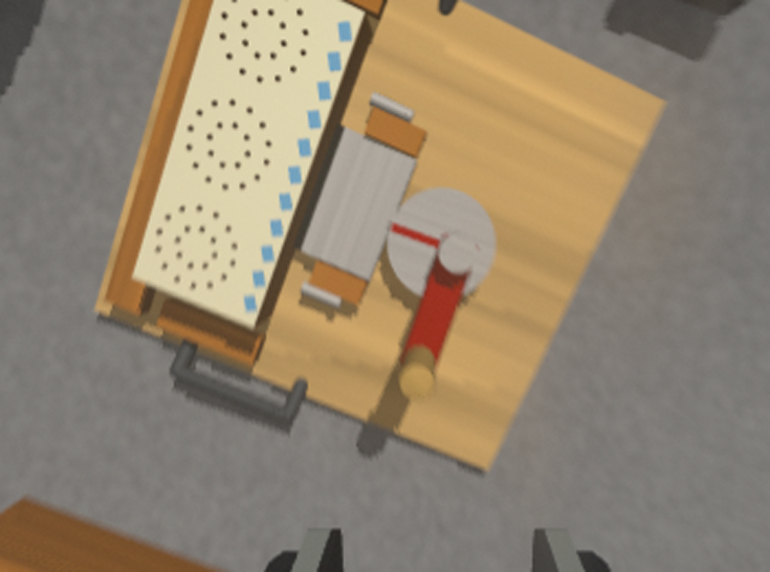

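```bash
python3 -c "
from cam import *
c=np.load('cam4.npy',allow_pickle=True).item()
z=lambda x,y:(x/2.2+120-.3,y/2.2-.3)
for h in (24,28):
  a=onz(c,z(393,228),h);b=onz(c,z(437,243),h);d=a-b;print('line',a,b,np.arctan2(d[1],d[0]))
p=onz(c,z(417,377),76);print('post',p)
for h in (30,40,50): print('hub',onz(c,z(457,253),h))
# board edges
for n,q in [('l',(97,310)),('r',(485,470)),('R2',(663,100))]: print(n,onz(c,z(*q),8))
a=onz(c,z(342,128),18);b=onz(c,z(304,250),18);print('shoe front',a,b)
a2=onz(c,z(418,160),18);b2=onz(c,z(370,280),18);print('shoe rear',a2,b2)
P=[onz(c,z(*q),44) for q in [(134,277),(256,328),(368,10)]];print('panel',P)
a=onz(c,z(107,303),20);b=onz(c,z(145,310),20);print(a,b)
print(proj(c,[606,-286,20]))
"
```

```text
line [ 507.5 -277.9   24. ] [ 485.6 -278.8   24. ] 0.04341042364373574
line [ 507.3 -278.    28. ] [ 485.6 -279.    28. ] 0.04341042364373747
post [ 474.7 -225.9   76. ]
hub [ 475.2 -278.1   30. ]
hub [ 475.7 -278.5   40. ]
hub [ 476.1 -278.9   50. ]
l [ 636.7 -185.4    8. ]
r [ 417.9 -174.6    8. ]
R2 [ 408.8 -376.9    8. ]
shoe front [ 544.8 -311.2   18. ] [ 544.8 -252.6   18. ]
shoe rear [ 507.1 -310.7   18. ] [ 510.1 -250.5   18. ]
panel [array([ 609.5, -216.8,   44. ]), array([ 551.1, -214. ,   44. ]), array([ 544.9, -355.8,   44. ])]
[ 628.  -194.1   20. ] [ 609.6 -197.4   20. ]
[209.8  59.7]
```

```bash
python3 -c "
from cam import *
goto([475.4,-224,43.5],-2.78)"
```

```text
t 16.27 pos [ 465.7 -221.1  232.2] rot [-3.1  0.  -2.8] w 42.7 F [-0.2  0.3  4.2]
SHIFT [-0.0067, -0.0044, 0.1888] TURN [-0.009, 0.007, -0.0] deg 0.7 rows 3.0232113800863556
```

Emit:
move_arm(plan=[[0, -0.01, -0.009, 0.06, 0, 0, 0], [0, -0.01, -0.009, 0.12, 0, 0, 0], [0, -0.01, -0.009, 0.16, 0, 0, 0], [0, -0.01, -0.009, 0.18, 0, 0, 0], [0, -0.01, -0.009, 0.18, 0, 0, 0]])

```text
time: 16.9
position: [474.6, -223.7, 40.5]
eef_rot: [3.138, -0.003, -2.78]
force: [0.1, -0.1, 0.6]
width: 42.3
```

Emit:
move_arm(newtons=35, plan=[[-1, 0, 0, 0, 0, 0, 0], [-1, 0, 0, 0, 0, 0, 0], [-1, 0, 0, 0, 0, 0, 0], [-1, -0.002, -0.001, 0, 0, 0, 0.04], [-1, -0.0042, -0.0016, 0, 0, 0, 0.08]])

```text
time: 17.52
position: [480.0, -225.1, 43.5]
eef_rot: [-3.14, -0.001, -2.86]
force: [-5.1, -4.6, 4.6]
width: 15.0
```

Emit:
move_arm(plan=[[-1, 0, 0, 0, 0, 0, 0], [0, 0, 0, 0, 0, 0, 0], [0, 0, 0, 0, 0, 0, 0], [0, 0, 0, -0.06, 0, 0, 0], [0, 0, 0, -0.12, 0, 0, 0]])

```text
time: 18.15
position: [480.3, -223.7, 162.9]
eef_rot: [3.139, -0.001, -2.86]
force: [0.5, -0.2, 0.0]
width: 42.5
```

```bash
python3 -c "
from cam import *
c=snap('wrist','cam5');np.save('cam5.npy',c)
cv2.imwrite('pics/cam5z.png',cv2.resize(c['frame'][0:300,120:470],None,fx=2,fy=2,interpolation=2))
goto([475,-224,43.5],-2.78)
"
```

```text
t 18.20 pos [ 485.  -226.2  171.5] rot [-3.1  0.  -2.9] w 42.8 F [ 2.4 -1.1  3.7]
SHIFT [0.0102, 0.006, 0.1279] TURN [-0.009, 0.009, -0.08] deg 4.6 rows 2.0551974631458134
```

View pics/cam5z.png

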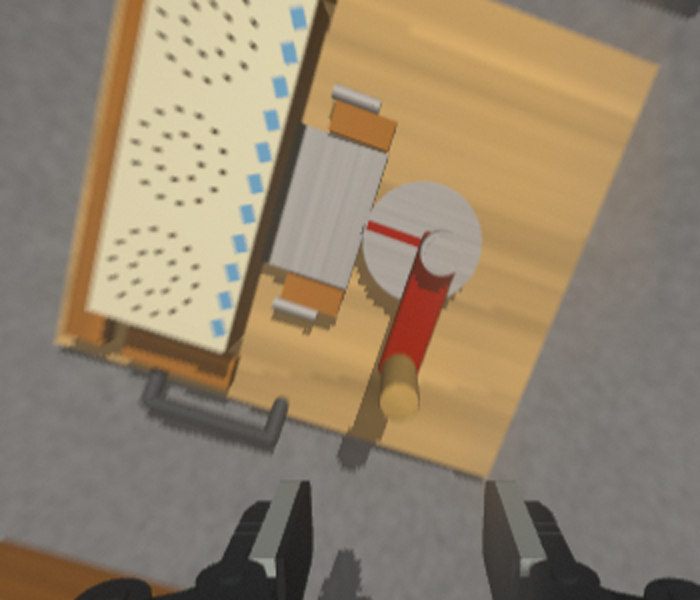

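```bash
python3 -c "
from cam import *
c=np.load('cam5.npy',allow_pickle=True).item()
z=lambda x,y:(x/2+120-.25,y/2-.25)
a=onz(c,z(368,225),26);b=onz(c,z(418,242),26);d=a-b;print('line',a,b,np.arctan2(d[1],d[0]))
print('post',onz(c,z(399,402),76),'hub',onz(c,z(440,253),36))
a=onz(c,z(386,155),18);b=onz(c,z(345,290),18);d=b-a;print('shoe rear',a,b,np.arctan2(d[1],d[0])-np.pi/2)
a=onz(c,z(660,66),8);b=onz(c,z(490,477),8);d=b-a;print('board',a,b,np.arctan2(d[1],d[0])-np.pi/2)
"
```

```text
line [ 508.9 -280.9   26. ] [ 486.3 -280.    26. ] -0.03743230895265986
post [ 478.8 -223.8   76. ] hub [ 476.7 -278.9   36. ]
shoe rear [ 509.4 -310.4   18. ] [ 511.6 -249.9   18. ] -0.03562716617411943
board [ 407.6 -377.5    8. ] [ 415.7 -176.     8. ] -0.040043339356546026
```

```bash
python3 - <<'E'
from h import *
goto([430,110,300],-1.57)
E
```

```text
t 18.20 pos [ 485.  -226.2  171.5] rot [-3.1  0.  -2.9] w 42.8 F [ 2.4 -1.1  3.7]
SHIFT [-0.0419, 0.3372, -0.131] TURN [-0.013, 0.002, -1.29] deg 73.9 rows 6.906248343312679
```

Emit:
move_arm(plan=[[0, 0, 0.02, -0.05, 0, 0, -0.1], [0, -0.01, 0.07, -0.1, 0, 0, -0.28], [0, -0.02, 0.13, -0.13, 0, 0, -0.46], [0, -0.03, 0.19, -0.13, 0, 0, -0.64], [0, -0.035, 0.25, -0.13, 0, 0, -0.82]])

```text
time: 18.82
position: [446.8, 19.3, 293.3]
eef_rot: [-3.139, 0.002, -2.035]
force: [1.1, 0.6, -0.1]
width: 42.9
```

```bash
python3 - <<'E'
from h import *
goto([420,115,320],-1.57)
E
```

```text
t 18.82 pos [446.8  19.3 293.3] rot [-3.1  0.  -2. ] w 42.9 F [ 1.1  0.6 -0.1]
SHIFT [-0.0737, 0.0668, -0.0267] TURN [-0.003, 0.002, -0.465] deg 26.6 rows 2.4879964771259417
```

Emit:
move_arm(plan=[[0, -0.074, 0.067, -0.027, 0, 0, -0.465], [0, -0.074, 0.067, -0.027, 0, 0, -0.465], [0, -0.074, 0.067, -0.027, 0, 0, -0.465], [0, -0.074, 0.067, -0.027, 0, 0, -0.465], [0, -0.074, 0.067, -0.027, 0, 0, -0.465]])

```text
time: 19.45
position: [420.0, 113.4, 319.1]
eef_rot: [3.141, 0.0, -1.577]
force: [-0.1, -0.1, 0.7]
width: 42.7
```

```bash
python3 - <<'E'
from h import *
c=snap('wrist','cases1');np.save('cases1.npy',c)
cv2.imwrite('pics/cases1z.png',cv2.resize(c['frame'][0:210,160:480],None,fx=2.5,fy=2.5,interpolation=2))
for t in ['handleB','catchB']: print(t,[(np.round(r['pixel']).tolist(),round(r['confidence'],2)) for r in nets.boxes_of(t,'wrist')][:5])
print(get_state()['position'])
E
```

```text
handleB [([206.0, 43.0], 0.63)]
catchB [([219.0, 94.0], 0.7)]
[420.1 113.  319.1]
```

View pics/cases1.png

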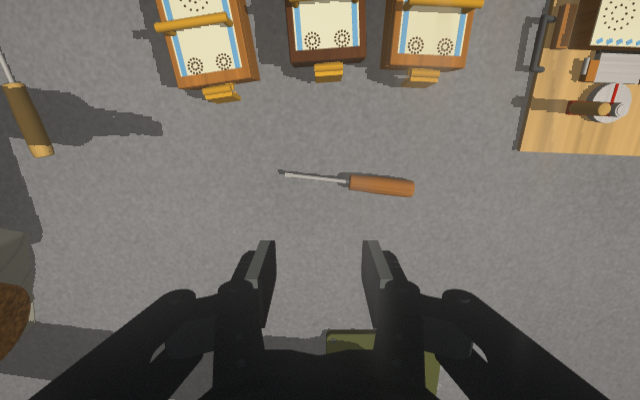

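View pics/cases1z.png

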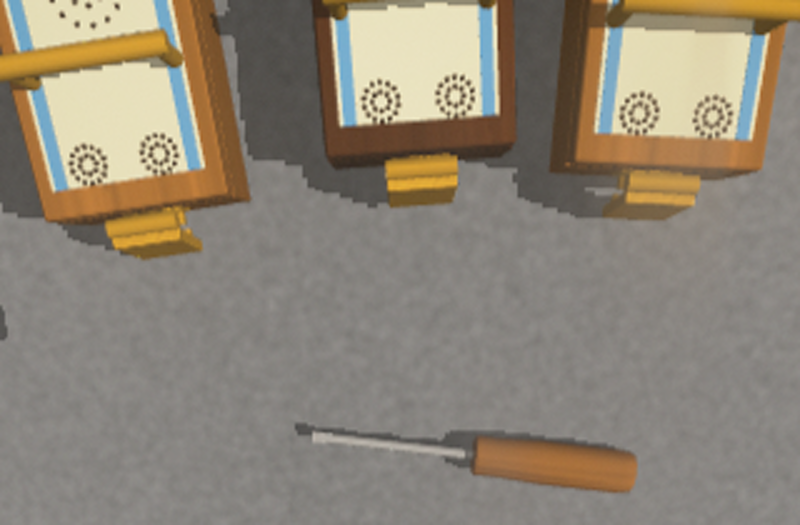

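Emit:
move_arm(plan=[[0, 0, -0.06, 0, 0, 0, 0], [0, 0, -0.09, 0, 0, 0, 0], [0, 0, -0.09, 0, 0, 0, 0], [0, 0, -0.09, 0, 0, 0, 0]])

```text
time: 20.1
position: [509.3, 112.7, 318.9]
eef_rot: [3.14, -0.0, -1.576]
force: [-0.6, -0.2, -0.8]
width: 42.8
```

```bash
python3 - <<'E'
from h import *
c=snap('wrist','cases2');np.save('cases2.npy',c)
cv2.imwrite('pics/cases2z.png',cv2.resize(c['frame'][0:200,120:520],None,fx=2,fy=2,interpolation=2))
for t in ['handleB','handleC','handleD','catchB','catchC','catchD']: print(t,[(np.round(r['pixel']).tolist(),round(r['confidence'],2)) for r in nets.boxes_of(t,'wrist')][:5])
E
```

```text
handleB [([211.0, 100.0], 0.64)]
handleC [([325.0, 79.0], 0.72)]
handleD [([428.0, 85.0], 0.74), ([328.0, 81.0], 0.27)]
catchB [([372.0, 233.0], 0.55), ([225.0, 163.0], 0.52)]
catchC [([325.0, 145.0], 0.68)]
catchD [([418.0, 148.0], 0.8)]
```

View pics/cases2z.png

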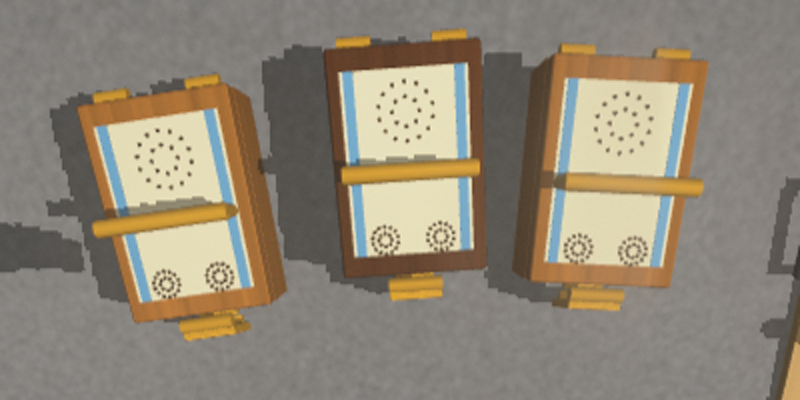

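```bash
python3 - <<'E'
from h import *
c=np.load('cases2.npy',allow_pickle=True).item();c1=np.load('cases1.npy',allow_pickle=True).item();t=snap('top','top1')
z=lambda x,y:(x/2+120-.25,y/2-.25)
for n,l,r in [('B',(94,228),(236,211)),('C',(342,175),(480,167)),('D',(553,181),(703,188))]:
    a=onz(c,z(*l),92);b=onz(c,z(*r),92);d=a-b
    m=(a+b)/2
    print(n,a,b,'mid',m,'len %.1f yaw %.3f'%(np.linalg.norm(d),np.arctan2(-d[0],d[1])),'top px',proj(t,m),'c1 px',proj(c1,m))
print(tri([(c,z(165,219.5)),(c1,(192.5,24.5)),(t,(242,191.5))]))
a=onz(c1,(284,175),3);b=onz(c1,(413,187),10);print('gouge',a,b)
cv2.imwrite('pics/top1z.png',cv2.resize(t['frame'][150:230,210:360],None,fx=5,fy=5,interpolation=2))
E
```

```text
B [566.  283.9  92. ] [574.9 202.7  92. ] mid [570.5 243.3  92. ] len 81.7 yaw 0.109 top px [239.1 190.3] c1 px [193.   21.6]
C [593.8 142.5  92. ] [597.6  66.2  92. ] mid [595.7 104.4  92. ] len 76.3 yaw 0.050 top px [284.5 182.4] c1 px [325.9  -6.8]
D [590.1  25.5  92. ] [586.  -58.3  92. ] mid [588.  -16.4  92. ] len 83.9 yaw -0.049 top px [323.8 185. ] c1 px [443.3   1. ]
[567.2 237.4 102.5]
gouge [383.3 164.4   3. ] [365.6 -27.4  10. ]
```

View pics/top1z.png

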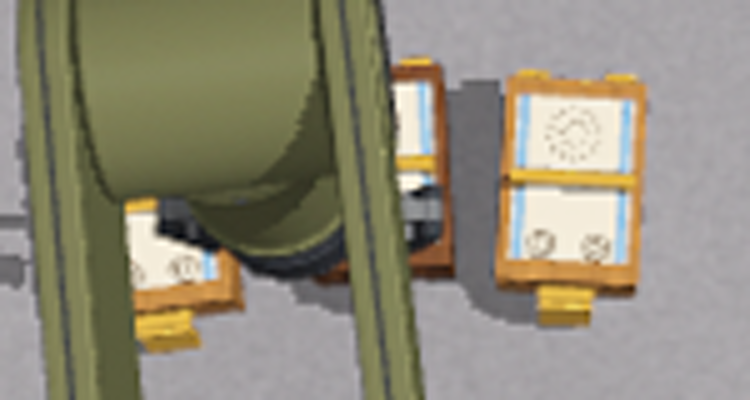

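```bash
python3 - <<'E'
from h import *
goto([565,180,240],-0.8)
E
```

```text
t 20.50 pos [509.6 113.2 319.7] rot [-3.1  0.  -1.6] w 42.6 F [-0.3  0.  -0.3]
SHIFT [-0.067, -0.055, 0.0797] TURN [-0.0, -0.0, -0.775] deg 44.4 rows 4.149422200977315
```

Emit:
move_arm(plan=[[0, -0.067, -0.055, 0.08, 0, 0, -0.775], [0, -0.067, -0.055, 0.08, 0, 0, -0.775], [0, -0.067, -0.055, 0.08, 0, 0, -0.775], [0, -0.067, -0.055, 0.08, 0, 0, -0.775], [0, -0.067, -0.055, 0.08, 0, 0, -0.775]])

```text
time: 21.12
position: [565.3, 180.1, 239.2]
eef_rot: [3.141, 0.0, -0.8]
force: [0.3, 0.1, 0.0]
width: 42.8
```

```bash
python3 - <<'E'
from h import *
goto([570,190,200],0.11)
E
```

```text
t 21.12 pos [565.3 180.1 239.2] rot [ 3.1  0.  -0.8] w 42.8 F [0.3 0.1 0. ]
SHIFT [-0.0038, -0.0103, 0.0392] TURN [0.0, 0.0, -0.91] deg 52.2 rows 4.8743550662337345
```

Emit:
move_arm(plan=[[0, -0.004, -0.01, 0.039, 0, 0, -0.91], [0, -0.004, -0.01, 0.039, 0, 0, -0.91], [0, -0.004, -0.01, 0.039, 0, 0, -0.91], [0, -0.004, -0.01, 0.039, 0, 0, -0.91], [0, -0.004, -0.01, 0.039, 0, 0, -0.91]])

```text
time: 21.75
position: [569.8, 189.7, 200.8]
eef_rot: [-3.141, -0.001, 0.112]
force: [-0.3, 0.5, -0.7]
width: 42.5
```

```bash
python3 - <<'E'
from h import *
c=snap('wrist','hB1');np.save('hB1.npy',c)
print(get_state()['position'],proj(c,[570.5,243,92]))
E
```

```text
[569.7 189.7 200.8] [327.9 127.1]
```

View pics/hB1.png

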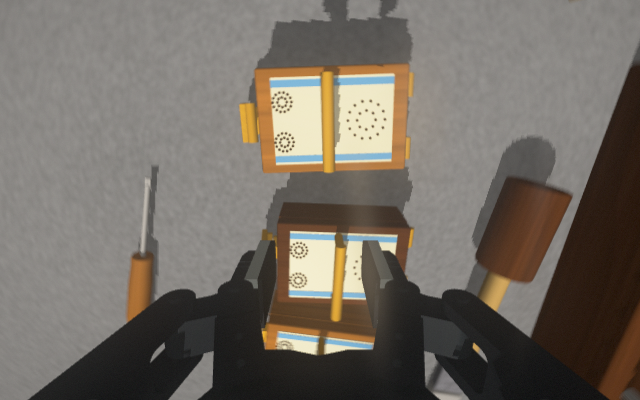

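```bash
python3 - <<'E'
from h import *
c=np.load('hB1.npy',allow_pickle=True).item();c2=np.load('cases2.npy',allow_pickle=True).item()
a=onz(c,(327,72),92);b=onz(c,(328,171),92);d=a-b;print(a,b,(a+b)/2,np.linalg.norm(d),np.arctan2(-d[0],d[1]))
print(tri([(c,(327.5,120)),(c2,(165/2+119.75,219.5/2))]))
goto([571,246,110],0.11)
E
```

```text
[565.  282.8  92. ] [574.9 208.2  92. ] [569.9 245.5  92. ] 75.31187032364126 0.1316161133162132
[569.9 247.5  79.8]
t 21.80 pos [569.7 189.7 200.8] rot [-3.1 -0.   0.1] w 42.5 F [ 0.  -0.3  1.2]
SHIFT [0.0078, -0.0558, 0.0908] TURN [-0.0, -0.001, 0.007] deg 0.4 rows 1.7099497992980943
```

Emit:
move_arm(plan=[[0, 0.0065, -0.055, 0.06, 0, 0, -0.012], [0, 0.0065, -0.055, 0.09, 0, 0, -0.012], [0, 0.0065, -0.055, 0.09, 0, 0, -0.012], [0, 0.0065, -0.055, 0.09, 0, 0, -0.012]])

```text
time: 22.3
position: [571.0, 244.9, 111.7]
eef_rot: [3.142, -0.002, 0.12]
force: [-0.2, -0.0, 0.3]
width: 42.5
```

```bash
python3 - <<'E'
from h import *
c=snap('wrist','hB2')
goto([570,245.5,77],0.125)
E
```

```text
t 22.35 pos [571.6 244.9 112.4] rot [-3.1 -0.   0.1] w 42.8 F [-0.1  0.2  0.8]
SHIFT [-0.0016, -0.0007, 0.0354] TURN [-0.0, -0.003, -0.005] deg 0.3 rows 0.5675691085848867
```

View pics/hB2.png

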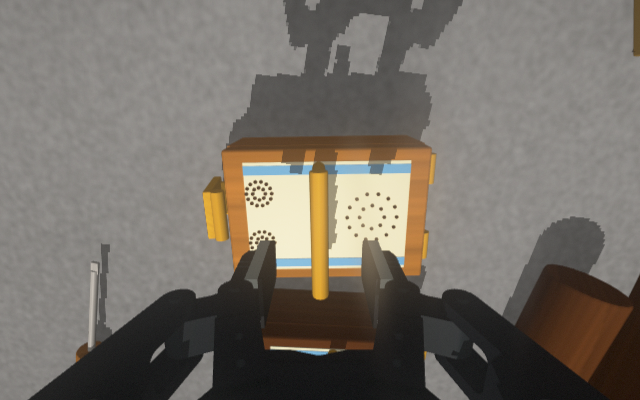

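Emit:
move_arm(newtons=30, plan=[[0, -0.0012, -0.0005, 0.02, 0, 0, -0.005], [0, -0.0012, -0.0005, 0.035, 0, 0, -0.005], [-1, -0.0012, -0.0005, 0.035, 0, 0, -0.005], [-1, -0.0012, -0.0005, 0.035, 0, 0, -0.005], [-1, -0.0012, -0.0005, 0.035, 0, 0, -0.005]])

```text
time: 22.98
position: [571.1, 245.6, 76.2]
eef_rot: [3.142, -0.004, 0.127]
force: [4.4, -1.5, -2.6]
width: 8.7
```

Emit:
move_arm(plan=[[-1, 0, 0, 0, 0, 0, 0], [-1, 0, 0, 0, 0, 0, 0]])

```text
time: 23.22
position: [571.1, 245.6, 76.2]
eef_rot: [3.141, -0.004, 0.127]
force: [5.1, -1.4, -3.4]
width: 8.4
```

Emit:
move_arm(plan=[[-1, 0, 0, -0.001, 0, 0, 0], [-1, 0, 0, -0.002, 0, 0, 0], [-1, 0, 0, -0.003, 0, 0, 0], [-1, 0, 0, -0.004, 0, 0, 0], [-1, 0, 0, -0.004, 0, 0, 0]])

```text
time: 23.85
position: [572.0, 245.7, 79.1]
eef_rot: [3.141, -0.005, 0.127]
force: [8.9, 0.2, -10.9]
width: 8.8
```

Emit:
move_arm(plan=[[-1, 0, 0, -0.001, 0, 0, 0], [-1, 0, 0, -0.002, 0, 0, 0], [-1, 0, 0, -0.002, 0, 0, 0], [-1, 0, 0, -0.002, 0, 0, 0]])

```text
time: 24.35
position: [571.7, 245.6, 80.9]
eef_rot: [3.141, -0.005, 0.127]
force: [8.8, 0.0, -11.2]
width: 8.8
```

```bash
python3 - <<'E'
from h import *
c=snap('wrist','hB3');s=snap('side','hB3s');
cv2.imwrite('pics/hB3sz.png',cv2.resize(s['frame'][190:300,210:340],None,fx=5,fy=5,interpolation=2))
E
```

```text
(no output)
```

View pics/hB3.png

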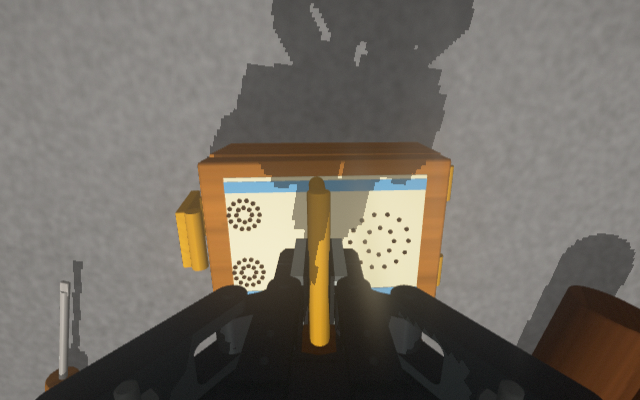

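View pics/hB3sz.png

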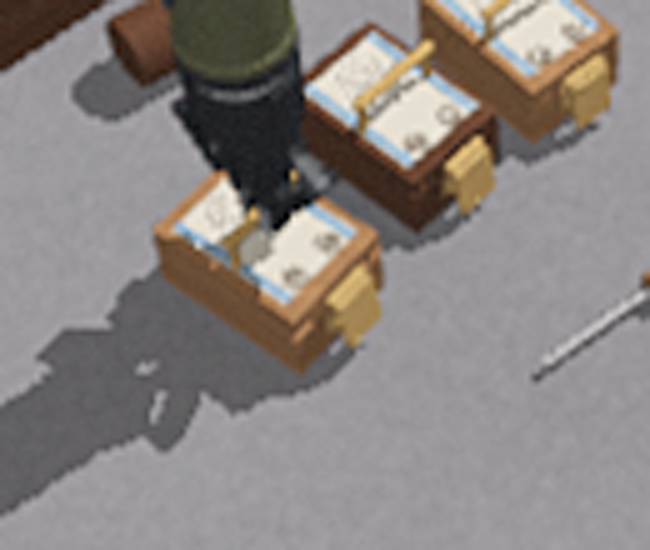

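Emit:
move_arm(plan=[[-1, 0, 0, -0.002, 0, 0, 0], [-1, 0, 0, -0.004, 0, 0, 0], [-1, 0, 0, -0.006, 0, 0, 0], [-1, 0, 0, -0.008, 0, 0, 0], [-1, 0, 0, -0.008, 0, 0, 0]])

```text
time: 25.08
position: [570.5, 245.5, 88.6]
eef_rot: [3.141, -0.002, 0.127]
force: [7.5, 0.0, -11.1]
width: 8.8
```

```bash
python3 - <<'E'
from h import *
c=snap('wrist','hB4');s=snap('side','hB4s');
cv2.imwrite('pics/hB4sz.png',cv2.resize(s['frame'][190:300,210:340],None,fx=5,fy=5,interpolation=2))
E
```

```text
(no output)
```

View pics/hB4.png

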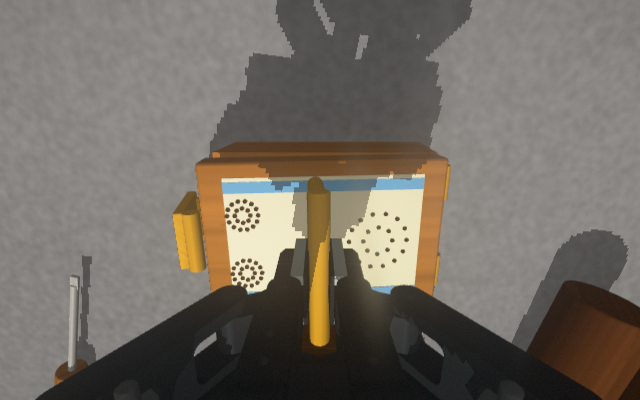

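View pics/hB4sz.png

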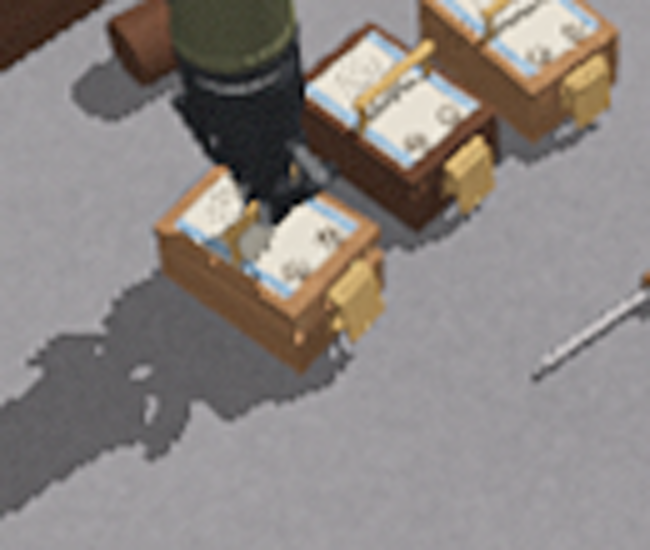

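Emit:
move_arm(plan=[[-1, 0, 0, 0.004, 0, 0, 0], [-1, 0, 0, 0.008, 0, 0, 0], [-1, 0, 0, 0.012, 0, 0, 0], [-1, 0, 0, 0.014, 0, 0, 0], [-1, 0, 0, 0.014, 0, 0, 0]])

```text
time: 25.8
position: [570.9, 245.5, 76.2]
eef_rot: [3.142, -0.004, 0.127]
force: [6.1, -1.2, -1.8]
width: 8.6
```

Emit:
move_arm(plan=[[0, 0, 0, 0, 0, 0, 0], [0, 0, 0, 0, 0, 0, 0], [0, 0, 0, -0.03, 0, 0, 0], [0, 0, 0, -0.08, 0, 0, 0], [0, 0, 0, -0.1, 0, 0, 0]])

```text
time: 26.42
position: [569.4, 246.2, 178.5]
eef_rot: [-3.14, -0.003, 0.127]
force: [0.9, -0.2, 0.7]
width: 42.7
```

```bash
python3 - <<'E'
from h import *
c=snap('wrist','hB5')
y=0.125
h=np.array([570,245.5]);ca=h-81*np.array([np.cos(y),np.sin(y)]);print('catch outer',ca)
p=ca-45*np.array([np.cos(y),np.sin(y)]);print(p,np.hypot(*p))
goto([*p,120],y-np.pi/2)
E
```

```text
catch outer [489.6 235.4]
[445.  229.8] 500.8131887476294
t 26.48 pos [570.4 246.5 180.4] rot [-3.1 -0.   0.1] w 42.5 F [1.7 1.4 1.2]
SHIFT [-0.1269, 0.0007, 0.0596] TURN [-0.006, -0.003, 1.573] deg 90.1 rows 8.42307913751715
```

View pics/hB5.png

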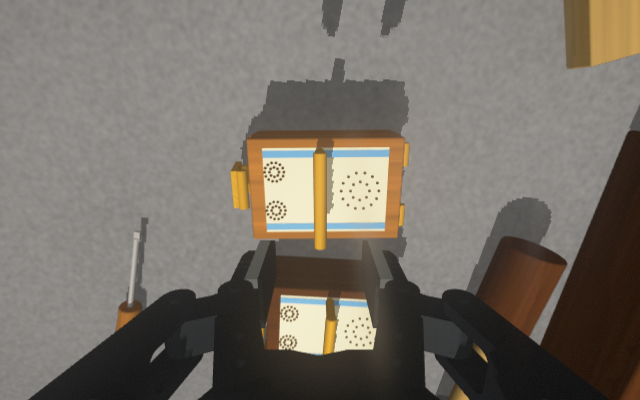

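Emit:
move_arm(plan=[[-1, -0.02, 0, 0, 0, 0, 0.17], [-1, -0.06, 0, 0.01, 0, 0, 0.35], [-1, -0.1, 0, 0.03, 0, 0, 0.53], [-1, -0.127, 0.001, 0.05, 0, 0, 0.7], [-1, -0.127, 0.001, 0.06, 0, 0, 0.88]])

```text
time: 27.1
position: [437.7, 227.1, 113.5]
eef_rot: [3.136, 0.003, -0.758]
force: [1.2, 0.3, 0.9]
width: 0.0
```

```bash
python3 - <<'E'
from h import *
goto([440,229.5,110],0.125-np.pi/2)
E
```

```text
t 27.10 pos [437.7 227.1 113.5] rot [ 3.1  0.  -0.8] w 0.0 F [1.2 0.3 0.9]
SHIFT [-0.0, -0.0033, 0.0035] TURN [0.007, 0.001, 0.688] deg 39.4 rows 3.682672058590851
```

Emit:
move_arm(plan=[[-1, 0, -0.003, 0, 0, 0, 0.18], [-1, 0, -0.003, 0, 0, 0, 0.36], [-1, 0, -0.003, 0, 0, 0, 0.54], [-1, 0, -0.003, 0, 0, 0, 0.688], [-1, 0, -0.003, 0, 0, 0, 0.688]])

```text
time: 27.72
position: [443.9, 230.4, 114.8]
eef_rot: [3.14, -0.0, -1.439]
force: [0.5, -0.3, 0.1]
width: -0.2
```

```bash
python3 - <<'E'
from h import *
c=snap('wrist','cB1');np.save('cB1.npy',c)
print(proj(c,[489.6,235.4,28]),proj(c,[493.6,235.9,55]))
goto([440,229.5,22],0.125-np.pi/2)
E
```

```text
[319.5 138.8] [319.7 138. ]
t 27.77 pos [444.1 230.4 114.9] rot [ 3.1 -0.  -1.4] w -0.0 F [-0.6  0.7 -0.4]
SHIFT [0.0003, 0.0041, 0.0929] TURN [0.002, -0.0, 0.008] deg 0.5 rows 1.4872220198234993
```

View pics/cB1.png

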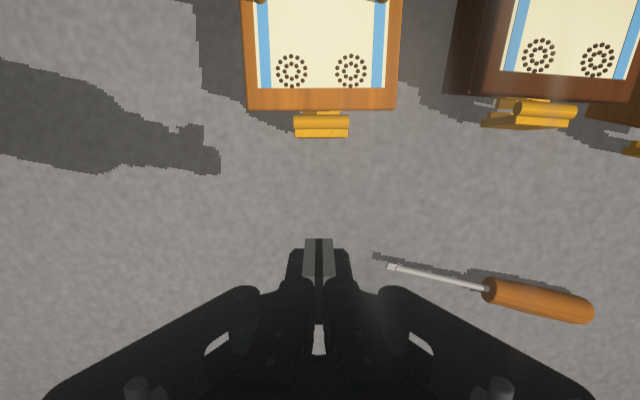

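Emit:
move_arm(plan=[[-1, 0.0015, 0.002, 0.04, 0, 0, 0.008], [-1, 0.0015, 0.002, 0.08, 0, 0, 0.008], [-1, 0.0015, 0.002, 0.092, 0, 0, 0.008], [-1, 0.0015, 0.002, 0.092, 0, 0, 0.008], [-1, 0.0015, 0.002, 0.092, 0, 0, 0.008]])

```text
time: 28.4
position: [444.3, 229.3, 24.4]
eef_rot: [-3.139, 0.001, -1.448]
force: [0.9, -1.0, -0.3]
width: 0.2
```

Emit:
move_arm(plan=[[-1, 0, -0.01, 0, 0, 0, 0], [-1, 0, -0.02, 0, 0, 0, 0], [-1, 0, -0.026, 0, 0, 0, 0], [-1, 0, -0.028, 0, 0, 0, 0], [-1, 0, -0.03, 0, 0, 0, 0]])

```text
time: 29.02
position: [472.9, 232.3, 23.3]
eef_rot: [3.141, -0.0, -1.449]
force: [-0.0, 1.2, 0.2]
width: -0.0
```

Emit:
move_arm(plan=[[-1, 0, -0.002, 0, 0, 0, 0], [-1, 0, -0.004, 0, 0, 0, 0], [-1, 0, -0.005, 0, 0, 0, 0], [-1, 0, -0.006, 0, 0, 0, 0]])

```text
time: 29.52
position: [478.9, 233.2, 23.3]
eef_rot: [3.141, -0.0, -1.449]
force: [0.2, -0.0, 0.8]
width: -0.3
```

Emit:
move_arm(plan=[[-1, 0, -0.001, 0, 0, 0, 0], [-1, 0, -0.002, 0, 0, 0, 0], [-1, 0, -0.002, 0, 0, 0, 0]])

```text
time: 29.9
position: [480.2, 233.3, 23.2]
eef_rot: [3.14, -0.0, -1.449]
force: [-2.4, 0.1, 0.6]
width: 0.3
```

```bash
python3 - <<'E'
from h import *
c=snap('wrist','cB2')
E
```

```text
(no output)
```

View pics/cB2.png

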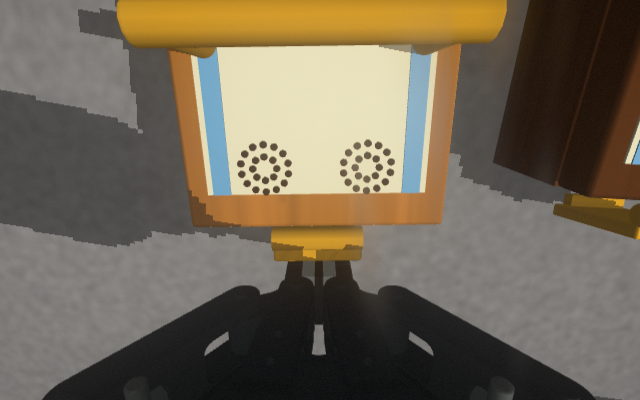

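Contact with the catch at 2.4 N. I'll push on gently.

Emit:
move_arm(plan=[[-1, 0, -0.001, 0, 0, 0, 0], [-1, 0, -0.002, 0, 0, 0, 0], [-1, 0, -0.002, 0, 0, 0, 0]])

```text
time: 30.32
position: [483.9, 233.8, 23.4]
eef_rot: [-3.14, -0.0, -1.449]
force: [0.1, 0.5, 0.2]
width: -0.3
```

Emit:
move_arm(plan=[[-1, 0, -0.001, 0, 0, 0, 0], [-1, 0, -0.002, 0, 0, 0, 0], [-1, 0, -0.002, 0, 0, 0, 0]])

```text
time: 30.7
position: [484.3, 233.9, 23.4]
eef_rot: [3.14, -0.0, -1.449]
force: [-4.5, 1.1, 0.9]
width: -0.1
```

Emit:
move_arm(plan=[[-1, 0, 0.01, 0, 0, 0, 0], [-1, 0, 0.04, 0, 0, 0, 0], [-1, 0, 0.045, -0.05, 0, 0, 0], [-1, 0, 0.045, -0.1, 0, 0, 0], [-1, 0, 0.045, -0.15, 0, 0, 0]])

```text
time: 31.32
position: [441.0, 228.6, 175.3]
eef_rot: [-3.139, 0.0, -1.449]
force: [1.6, 0.7, -0.1]
width: 0.0
```

```bash
python3 - <<'E'
from h import *
c=snap('wrist','cB3')
goto([569.5,245.5,150],0.125)
E
```

```text
t 31.38 pos [444.9 230.2 181.8] rot [-3.1  0.  -1.4] w 0.3 F [1.4 0.4 3.3]
SHIFT [0.0001, -0.1251, 0.0336] TURN [-0.014, -0.009, -1.574] deg 90.2 rows 8.42756982448855
```

View pics/cB3.png

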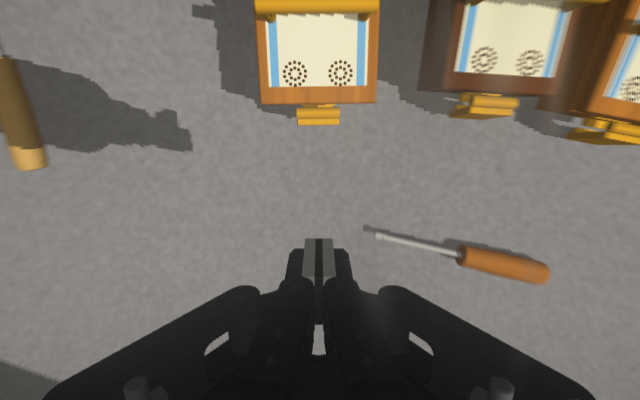

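Emit:
move_arm(plan=[[0, 0, -0.02, 0, 0, 0, -0.18], [0, 0, -0.07, 0, 0, 0, -0.36], [0, 0, -0.1, 0, 0, 0, -0.54], [0, 0, -0.125, 0.02, 0, 0, -0.72], [0, 0, -0.125, 0.03, 0, 0, -0.9]])

```text
time: 32.0
position: [567.3, 243.8, 142.4]
eef_rot: [-3.139, -0.003, -0.544]
force: [-0.2, 0.8, 0.8]
width: 42.9
```

```bash
python3 - <<'E'
from h import *
goto([571,245.5,130],0.125)
E
```

```text
t 32.00 pos [567.3 243.8 142.4] rot [-3.1 -0.  -0.5] w 42.9 F [-0.2  0.8  0.8]
SHIFT [0.0022, -0.0034, 0.0125] TURN [-0.001, -0.003, -0.669] deg 38.3 rows 3.581451682750861
```

Emit:
move_arm(plan=[[0, 0.001, -0.003, 0.012, 0, 0, -0.18], [0, 0.001, -0.003, 0.012, 0, 0, -0.36], [0, 0.001, -0.003, 0.012, 0, 0, -0.54], [0, 0.001, -0.003, 0.012, 0, 0, -0.669], [0, 0.001, -0.003, 0.012, 0, 0, -0.669]])

```text
time: 32.62
position: [567.4, 245.7, 131.4]
eef_rot: [3.142, -0.002, 0.119]
force: [0.1, 0.0, -0.2]
width: 42.9
```

```bash
python3 - <<'E'
from h import *
c=snap('wrist','hB6')
goto([571,245.5,77],0.125)
E
```

```text
t 32.67 pos [567.3 245.7 131.4] rot [-3.1 -0.   0.1] w 43.0 F [ 0.2 -0.6  0.4]
SHIFT [0.0036, 0.0007, 0.0544] TURN [-0.0, -0.001, -0.007] deg 0.4 rows 0.8725997998773286
```

View pics/hB6.png

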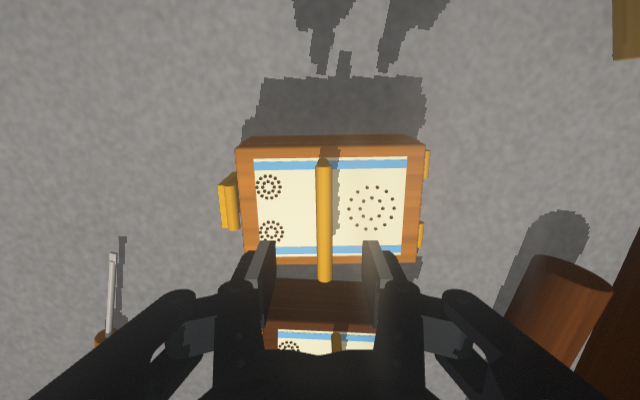

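Emit:
move_arm(newtons=30, plan=[[0, 0.004, 0.0007, 0.03, 0, 0, -0.006], [0, 0.004, 0.0007, 0.054, 0, 0, -0.006], [0, 0.004, 0.0007, 0.054, 0, 0, -0.006], [-1, 0.004, 0.0007, 0.054, 0, 0, -0.006], [-1, 0.004, 0.0007, 0.054, 0, 0, -0.006]])

```text
time: 33.3
position: [570.9, 245.7, 78.6]
eef_rot: [-3.141, -0.0, 0.126]
force: [3.2, 1.0, 2.6]
width: 8.6
```

Emit:
move_arm(plan=[[-1, 0, 0, 0, 0, 0, 0], [-1, 0, 0, 0, 0, 0, 0], [-1, 0, 0, 0, 0, 0, 0]])

```text
time: 33.67
position: [571.0, 245.7, 78.6]
eef_rot: [-3.141, -0.001, 0.126]
force: [-3.1, 0.9, 6.2]
width: 8.7
```

Emit:
move_arm(plan=[[-1, 0, 0, -0.001, 0, 0, 0], [-1, 0, 0, -0.002, 0, 0, 0], [-1, 0, 0, -0.003, 0, 0, 0], [-1, 0, 0, -0.003, 0, 0, 0]])

```text
time: 34.17
position: [571.7, 245.8, 80.0]
eef_rot: [-3.141, -0.001, 0.126]
force: [2.9, 2.8, -7.0]
width: 8.9
```

Emit:
move_arm(plan=[[-1, 0, 0, -0.001, 0, 0, 0], [-1, 0, 0, -0.002, 0, 0, 0], [-1, 0, 0, -0.002, 0, 0, 0]])

```text
time: 34.55
position: [571.7, 245.3, 80.9]
eef_rot: [3.141, -0.0, 0.126]
force: [5.8, 1.4, -14.9]
width: 8.8
```

Emit:
move_arm(plan=[[-1, 0, 0, 0.002, 0, 0, 0], [-1, 0, 0, 0.004, 0, 0, 0], [-1, 0, 0, 0.005, 0, 0, 0], [0, 0, 0, 0.005, 0, 0, 0], [0, 0, 0, 0.005, 0, 0, 0]])

```text
time: 35.17
position: [570.9, 245.5, 77.8]
eef_rot: [-3.142, -0.001, 0.126]
force: [-0.9, 0.5, -0.4]
width: 42.2
```

Emit:
move_arm(plan=[[0, 0, 0, 0, 0, 0, 0], [0, 0, 0, -0.03, 0, 0, 0], [0, 0, 0, -0.08, 0, 0, 0], [0, 0, 0, -0.1, 0, 0, 0], [0, 0, 0, -0.1, 0, 0, 0]])

```text
time: 35.8
position: [572.2, 246.0, 179.5]
eef_rot: [-3.141, -0.005, 0.126]
force: [0.8, 0.2, -0.8]
width: 42.7
```

```bash
python3 - <<'E'
from h import *
c=snap('wrist','hB7')
goto([595,60,190],0.05)
E
```

```text
t 35.85 pos [571.  245.5 177.7] rot [-3.1 -0.   0.1] w 42.6 F [ 0.8  1.1 -0.6]
SHIFT [0.0005, 0.1871, -0.0123] TURN [-0.0, -0.001, 0.076] deg 4.4 rows 2.9996196862040048
```

View pics/hB7.png

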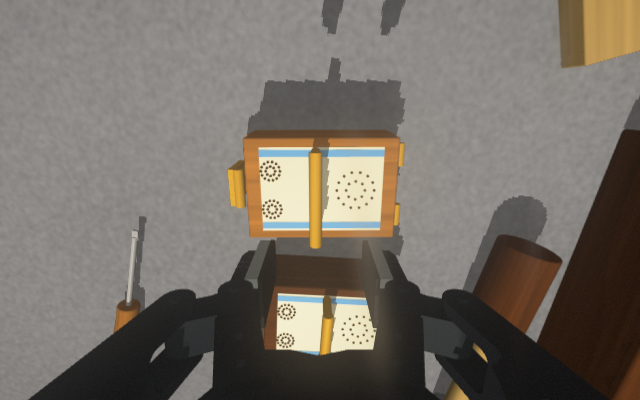

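The first case is shut and latched, and still in its place. Next case.

Emit:
move_arm(plan=[[0, 0, 0.06, -0.01, 0, 0, 0.04], [0, 0, 0.12, -0.012, 0, 0, 0.076], [0, 0, 0.187, -0.012, 0, 0, 0.076], [0, 0, 0.187, -0.012, 0, 0, 0.076], [0, 0, 0.187, -0.012, 0, 0, 0.076]])

```text
time: 36.48
position: [593.4, 59.7, 187.7]
eef_rot: [-3.141, 0.003, 0.048]
force: [-0.4, 0.4, -0.1]
width: 42.9
```

```bash
python3 - <<'E'
from h import *
c=snap('wrist','hC1');np.save('hC1.npy',c)
print(get_state()['position'],proj(c,[595.7,104.4,92]))
cv2.imwrite('pics/hC1z.png',cv2.resize(c['frame'][30:230,200:480],None,fx=2.5,fy=2.5,interpolation=2))
E
```

```text
[593.5  60.7 188. ] [325.7 140.2]
```

View pics/hC1z.png

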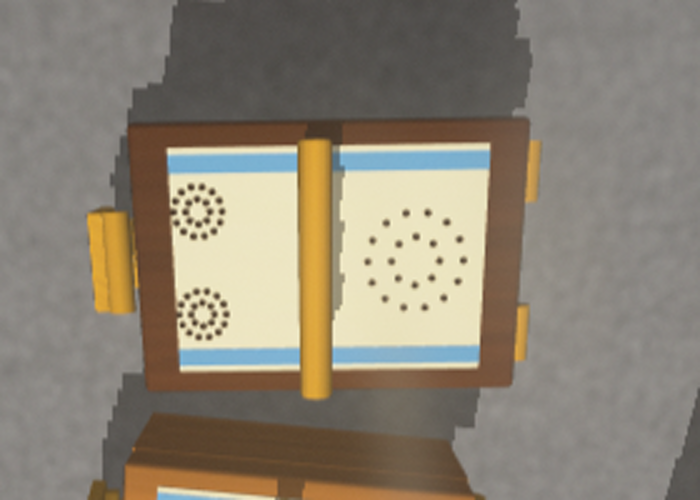

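```bash
python3 - <<'E'
from h import *
c=np.load('hC1.npy',allow_pickle=True).item()
z=lambda x,y:(x/2.5+200-.3,y/2.5+30-.3)
a=onz(c,z(316,140),92);b=onz(c,z(316,396),92);d=a-b;y=np.arctan2(-d[0],d[1]);m=(a+b)/2;print(a,b,m,np.linalg.norm(d),y)
goto([m[0],m[1],110],y)
E
```

```text
[593.8 143.   92. ] [598.1  67.1  92. ] [596. 105.  92.] 76.00145828817921 0.056091930837907665
t 36.52 pos [593.5  60.7 188. ] rot [-3.1  0.   0.1] w 42.5 F [0.8 0.3 0.8]
SHIFT [0.0049, -0.0441, 0.0781] TURN [-0.001, 0.003, -0.006] deg 0.4 rows 1.43680440627618
```

Emit:
move_arm(plan=[[0, 0.0055, -0.044, 0.04, 0, 0, -0.006], [0, 0.0055, -0.044, 0.078, 0, 0, -0.006], [0, 0.0055, -0.044, 0.078, 0, 0, -0.006], [0, 0.0055, -0.044, 0.078, 0, 0, -0.006], [0, 0.0055, -0.044, 0.078, 0, 0, -0.006]])

```text
time: 37.15
position: [599.0, 104.5, 113.2]
eef_rot: [-3.141, -0.003, 0.056]
force: [0.5, 1.0, -0.5]
width: 42.9
```

```bash
python3 - <<'E'
from h import *
c=snap('wrist','hC2')
goto([596.7,105,78],0.056)
E
```

```text
t 37.20 pos [598.9 104.3 113.2] rot [-3.1 -0.   0.1] w 42.8 F [ 0.2 -0.  -0.2]
SHIFT [-0.0023, -0.0008, 0.0352] TURN [-0.0, -0.003, -0.0] deg 0.2 rows 0.5645796312544047
```

View pics/hC2.png

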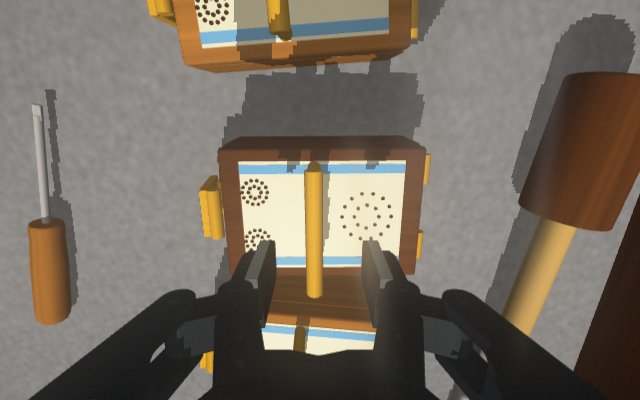

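Emit:
move_arm(newtons=30, plan=[[0, -0.002, -0.0008, 0.02, 0, 0, 0], [0, -0.002, -0.0008, 0.034, 0, 0, 0], [0, -0.002, -0.0008, 0.034, 0, 0, 0], [-1, -0.002, -0.0008, 0.034, 0, 0, 0], [-1, -0.002, -0.0008, 0.034, 0, 0, 0]])

```text
time: 37.83
position: [596.4, 104.9, 78.1]
eef_rot: [-3.142, -0.002, 0.056]
force: [-0.3, -0.4, 1.4]
width: 8.3
```

Emit:
move_arm(plan=[[-1, 0, 0, 0, 0, 0, 0], [-1, 0, 0, 0, 0, 0, 0], [-1, 0, 0, 0, 0, 0, 0]])

```text
time: 38.2
position: [596.4, 104.9, 78.1]
eef_rot: [3.142, -0.002, 0.056]
force: [1.0, -0.9, 4.5]
width: 8.5
```

Emit:
move_arm(plan=[[-1, 0, 0, -0.001, 0, 0, 0], [-1, 0, 0, -0.002, 0, 0, 0], [-1, 0, 0, -0.003, 0, 0, 0], [-1, 0, 0, -0.004, 0, 0, 0], [-1, 0, 0, -0.004, 0, 0, 0]])

```text
time: 38.83
position: [597.7, 104.9, 80.4]
eef_rot: [-3.142, -0.003, 0.056]
force: [8.3, -0.8, -9.8]
width: 9.0
```

Emit:
move_arm(plan=[[-1, 0, 0, -0.001, 0, 0, 0], [-1, 0, 0, -0.002, 0, 0, 0], [-1, 0, 0, -0.002, 0, 0, 0]])

```text
time: 39.2
position: [597.9, 105.0, 82.2]
eef_rot: [-3.142, -0.003, 0.056]
force: [10.0, 0.2, -10.9]
width: 9.0
```

Emit:
move_arm(plan=[[-1, 0, 0, -0.002, 0, 0, 0], [-1, 0, 0, -0.004, 0, 0, 0], [-1, 0, 0, -0.006, 0, 0, 0], [-1, 0, 0, -0.006, 0, 0, 0]])

```text
time: 39.7
position: [597.0, 104.9, 87.9]
eef_rot: [-3.142, -0.002, 0.056]
force: [7.4, -0.3, -12.3]
width: 8.6
```

```bash
python3 - <<'E'
from h import *
c=snap('wrist','hC3');
E
```

```text
(no output)
```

View pics/hC3.png

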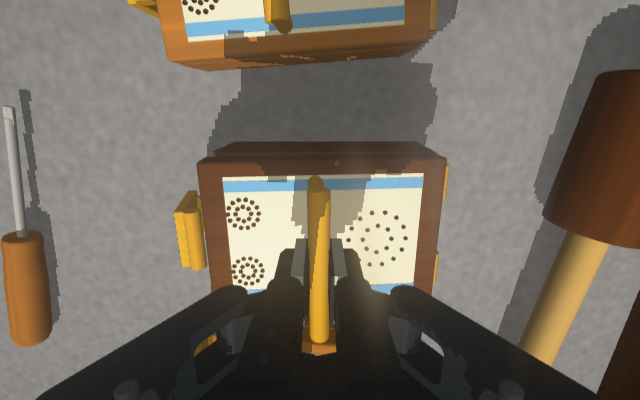

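The lid comes right up, so this catch was out. I'll lower it and snap the catch.

Emit:
move_arm(plan=[[-1, 0, 0, 0.004, 0, 0, 0], [-1, 0, 0, 0.008, 0, 0, 0], [-1, 0, 0, 0.012, 0, 0, 0], [-1, 0, 0, 0.013, 0, 0, 0], [0, 0, 0, 0.013, 0, 0, 0]])

```text
time: 40.38
position: [594.8, 104.9, 76.8]
eef_rot: [-3.141, 0.001, 0.056]
force: [-0.5, -1.2, -0.8]
width: 25.7
```

Emit:
move_arm(plan=[[0, 0, 0, 0, 0, 0, 0], [0, 0, 0, -0.03, 0, 0, 0], [0, 0, 0, -0.06, 0, 0, 0], [0, 0, 0, -0.1, 0, 0, 0], [0, 0, 0, -0.1, 0, 0, 0]])

```text
time: 41.0
position: [597.5, 105.2, 179.6]
eef_rot: [-3.141, -0.006, 0.056]
force: [-0.2, 0.8, 0.7]
width: 43.0
```

```bash
python3 - <<'E'
from h import *
y=0.056
h=np.array([596.5,105]);ca=h-81*np.array([np.cos(y),np.sin(y)]);print('catch outer',ca)
p=ca-45*np.array([np.cos(y),np.sin(y)]);print(p,np.hypot(*p))
goto([*p,110],y-np.pi/2)
E
```

```text
catch outer [515.6 100.5]
[470.7  97.9] 480.7805126870931
t 41.00 pos [597.5 105.2 179.6] rot [-3.1 -0.   0.1] w 43.0 F [-0.2  0.8  0.7]
SHIFT [-0.1274, 0.0002, 0.0688] TURN [-0.005, -0.004, 1.571] deg 90.0 rows 8.411280257056385
```

Emit:
move_arm(plan=[[-1, -0.02, 0, 0, 0, 0, 0.17], [-1, -0.06, 0, 0.01, 0, 0, 0.35], [-1, -0.1, 0, 0.03, 0, 0, 0.53], [-1, -0.127, 0, 0.05, 0, 0, 0.71], [-1, -0.127, 0, 0.068, 0, 0, 0.89]])

```text
time: 41.62
position: [463.7, 97.4, 106.5]
eef_rot: [3.137, 0.004, -0.84]
force: [1.4, 1.4, 0.6]
width: 0.1
```

```bash
python3 - <<'E'
from h import *
goto([470.7,97.9,110],0.056-np.pi/2)
E
```

```text
t 41.62 pos [463.7  97.4 106.5] rot [ 3.1  0.  -0.8] w 0.1 F [1.4 1.4 0.6]
SHIFT [0.0043, -0.0055, -0.0036] TURN [0.006, 0.002, 0.675] deg 38.7 rows 3.6152038648915203
```

Emit:
move_arm(plan=[[-1, 0, 0, 0, 0, 0, 0.18], [-1, 0, 0, 0, 0, 0, 0.36], [-1, 0, 0, 0, 0, 0, 0.54], [-1, 0, 0, 0, 0, 0, 0.675], [-1, 0, 0, 0, 0, 0, 0.675]])

```text
time: 42.25
position: [467.5, 97.6, 107.3]
eef_rot: [3.139, -0.0, -1.508]
force: [-0.1, 0.2, 0.5]
width: 0.2
```

```bash
python3 - <<'E'
from h import *
c=snap('wrist','cC1')
goto([471,98,24],0.056-np.pi/2)
E
```

```text
t 42.30 pos [467.7  97.7 107.5] rot [ 3.1 -0.  -1.5] w 0.1 F [-0.1 -0.5 -0.1]
SHIFT [-0.0001, -0.0035, 0.0835] TURN [0.002, -0.0, 0.008] deg 0.5 rows 1.3370237511626206
```

View pics/cC1.png

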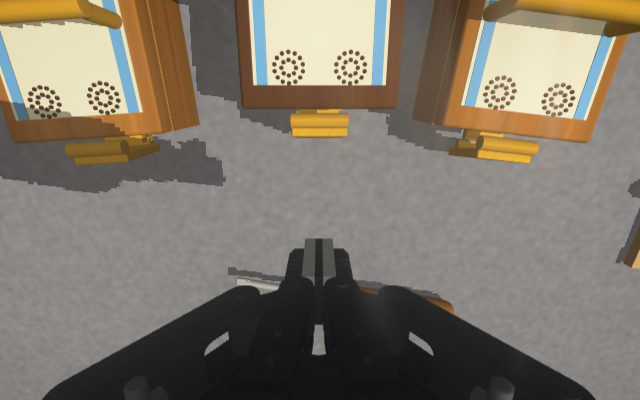

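Emit:
move_arm(plan=[[-1, 0, -0.003, 0.04, 0, 0, 0.008], [-1, 0, -0.003, 0.075, 0, 0, 0.008], [-1, 0, -0.003, 0.083, 0, 0, 0.008], [-1, 0, -0.003, 0.083, 0, 0, 0.008], [-1, 0, -0.003, 0.083, 0, 0, 0.008]])

```text
time: 42.92
position: [472.8, 98.1, 26.4]
eef_rot: [-3.14, 0.0, -1.517]
force: [0.1, 0.0, 0.5]
width: 0.2
```

Emit:
move_arm(plan=[[-1, 0, -0.01, 0, 0, 0, 0], [-1, 0, -0.02, 0, 0, 0, 0], [-1, 0, -0.025, 0, 0, 0, 0], [-1, 0, -0.028, 0, 0, 0, 0], [-1, 0, -0.03, 0, 0, 0, 0]])

```text
time: 43.55
position: [501.7, 99.5, 25.3]
eef_rot: [3.141, -0.0, -1.517]
force: [0.4, 0.1, -0.5]
width: -0.1
```

Emit:
move_arm(plan=[[-1, 0, -0.001, 0, 0, 0, 0], [-1, 0, -0.002, 0, 0, 0, 0], [-1, 0, -0.002, 0, 0, 0, 0]])

```text
time: 43.92
position: [503.7, 99.7, 25.4]
eef_rot: [3.141, 0.0, -1.517]
force: [-1.0, -0.1, -0.3]
width: -0.1
```

Emit:
move_arm(plan=[[-1, 0, -0.001, 0, 0, 0, 0], [-1, 0, -0.002, 0, 0, 0, 0], [-1, 0, -0.002, 0, 0, 0, 0]])

```text
time: 44.3
position: [505.2, 99.7, 25.3]
eef_rot: [3.141, -0.0, -1.517]
force: [-0.9, 0.7, 0.9]
width: 0.4
```

Emit:
move_arm(plan=[[-1, 0, -0.001, 0, 0, 0, 0], [-1, 0, -0.002, 0, 0, 0, 0], [-1, 0, -0.002, 0, 0, 0, 0]])

```text
time: 44.68
position: [506.6, 99.8, 24.9]
eef_rot: [3.139, -0.0, -1.517]
force: [-4.0, 0.2, -1.3]
width: 0.1
```

Emit:
move_arm(plan=[[-1, 0, -0.001, 0, 0, 0, 0], [-1, 0, -0.002, 0, 0, 0, 0], [-1, 0, -0.002, 0, 0, 0, 0]])

```text
time: 45.05
position: [509.1, 99.9, 25.3]
eef_rot: [3.14, -0.0, -1.517]
force: [-5.4, -0.1, 0.1]
width: 0.2
```

Emit:
move_arm(plan=[[-1, 0, -0.001, 0, 0, 0, 0], [-1, 0, -0.0015, 0, 0, 0, 0], [-1, 0, -0.0015, 0, 0, 0, 0]])

```text
time: 45.42
position: [509.1, 99.9, 25.2]
eef_rot: [3.138, -0.0, -1.517]
force: [-7.5, -0.4, 3.3]
width: 0.1
```

Emit:
move_arm(plan=[[-1, 0, 0.01, 0, 0, 0, 0], [-1, 0, 0.035, 0, 0, 0, 0], [-1, 0, 0.04, -0.05, 0, 0, 0], [-1, 0, 0.04, -0.1, 0, 0, 0], [-1, 0, 0.04, -0.14, 0, 0, 0]])

```text
time: 46.05
position: [473.7, 98.1, 168.2]
eef_rot: [-3.135, 0.0, -1.517]
force: [0.5, 1.2, 0.1]
width: -0.0
```

```bash
python3 - <<'E'
from h import *
goto([596.7,105,140],0.056)
E
```

```text
t 46.05 pos [473.7  98.1 168.2] rot [-3.1  0.  -1.5] w -0.0 F [0.5 1.2 0.1]
SHIFT [-0.0003, -0.123, 0.0291] TURN [-0.006, -0.005, -1.573] deg 90.1 rows 8.423452327211928
```

Emit:
move_arm(plan=[[0, 0, -0.02, 0, 0, 0, -0.18], [0, 0, -0.07, 0, 0, 0, -0.36], [0, 0, -0.1, 0, 0, 0, -0.54], [0, 0, -0.122, 0.02, 0, 0, -0.72], [0, 0, -0.122, 0.03, 0, 0, -0.9]])

```text
time: 46.68
position: [596.9, 104.6, 135.2]
eef_rot: [-3.138, -0.004, -0.611]
force: [-0.8, -0.1, -0.1]
width: 42.8
```

Emit:
move_arm(plan=[[0, 0, 0, 0, 0, 0, -0.18], [0, 0, 0, 0, 0, 0, -0.36], [0, 0, 0, 0, 0, 0, -0.54], [0, 0, 0, 0, 0, 0, -0.673], [0, 0, 0, 0, 0, 0, -0.673]])

```text
time: 47.3
position: [594.7, 104.5, 136.0]
eef_rot: [-3.142, -0.004, 0.054]
force: [0.7, -0.6, -0.1]
width: 42.6
```

```bash
python3 - <<'E'
from h import *
c=snap('wrist','hC4')
goto([597,105,78],0.056)
E
```

```text
t 47.35 pos [594.4 104.5 135.9] rot [-3.1 -0.   0.1] w 42.7 F [-0.3 -0.5 -0.2]
SHIFT [0.0025, -0.0003, 0.0579] TURN [-0.0, -0.003, -0.003] deg 0.2 rows 0.9273912721775606
```

View pics/hC4.png

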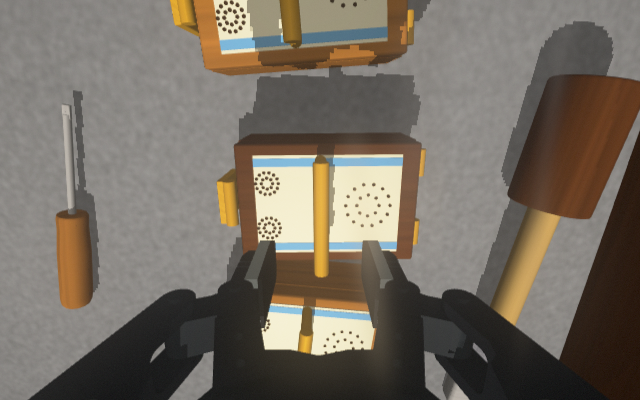

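Emit:
move_arm(newtons=30, plan=[[0, 0.002, 0, 0.03, 0, 0, -0.003], [0, 0.002, 0, 0.057, 0, 0, -0.003], [0, 0.002, 0, 0.057, 0, 0, -0.003], [-1, 0.002, 0, 0.057, 0, 0, -0.003], [-1, 0.002, 0, 0.057, 0, 0, -0.003]])

```text
time: 47.98
position: [596.4, 104.7, 79.9]
eef_rot: [-3.141, -0.003, 0.059]
force: [-0.6, 0.3, 0.7]
width: 8.9
```

Emit:
move_arm(plan=[[-1, 0, 0, 0, 0, 0, 0], [-1, 0, 0, 0, 0, 0, 0], [-1, 0, 0, 0, 0, 0, 0]])

```text
time: 48.35
position: [596.4, 104.7, 79.8]
eef_rot: [-3.141, -0.003, 0.059]
force: [0.4, 0.6, 5.8]
width: 8.6
```

Emit:
move_arm(plan=[[-1, 0, 0, -0.001, 0, 0, 0], [-1, 0, 0, -0.002, 0, 0, 0], [-1, 0, 0, -0.003, 0, 0, 0], [-1, 0, 0, -0.004, 0, 0, 0], [-1, 0, 0, -0.004, 0, 0, 0]])

```text
time: 48.98
position: [597.4, 104.8, 81.5]
eef_rot: [-3.141, -0.003, 0.059]
force: [7.5, 1.3, -9.3]
width: 8.4
```

Emit:
move_arm(plan=[[-1, 0, 0, -0.001, 0, 0, 0], [-1, 0, 0, -0.002, 0, 0, 0], [-1, 0, 0, -0.002, 0, 0, 0]])

```text
time: 49.35
position: [595.3, 104.5, 82.1]
eef_rot: [3.141, 0.001, 0.059]
force: [6.6, -0.0, -13.9]
width: 8.6
```

Emit:
move_arm(plan=[[-1, 0, 0, -0.001, 0, 0, 0], [-1, 0, 0, -0.001, 0, 0, 0]])

```text
time: 49.6
position: [593.8, 104.3, 82.1]
eef_rot: [3.141, 0.004, 0.059]
force: [6.5, 0.9, -15.7]
width: 8.7
```

Emit:
move_arm(plan=[[-1, 0, 0, 0.002, 0, 0, 0], [-1, 0, 0, 0.004, 0, 0, 0], [-1, 0, 0, 0.006, 0, 0, 0], [-1, 0, 0, 0.007, 0, 0, 0], [-1, 0, 0, 0.007, 0, 0, 0]])

```text
time: 50.22
position: [592.6, 104.3, 79.8]
eef_rot: [3.141, 0.003, 0.059]
force: [-7.3, -0.5, 7.1]
width: 8.7
```

Emit:
move_arm(plan=[[0, 0, 0, 0, 0, 0, 0], [0, 0, 0, 0, 0, 0, 0], [0, 0, 0, -0.05, 0, 0, 0], [0, 0, 0, -0.1, 0, 0, 0], [0, 0, 0, -0.1, 0, 0, 0]])

```text
time: 50.85
position: [599.3, 105.1, 183.6]
eef_rot: [-3.141, -0.012, 0.059]
force: [-0.7, 1.3, 0.2]
width: 42.6
```

```bash
python3 - <<'E'
from h import *
c=snap('wrist','hC5');np.save('hC5.npy',c)
goto([588,-62,190],-0.05)
E
```

```text
t 50.90 pos [597.4 104.9 181.1] rot [-3.1 -0.   0.1] w 43.2 F [-0.5 -0.2  0.1]
SHIFT [-0.0192, 0.166, -0.0091] TURN [-0.001, -0.007, 0.109] deg 6.3 rows 2.678065908809012
```

View pics/hC5.png

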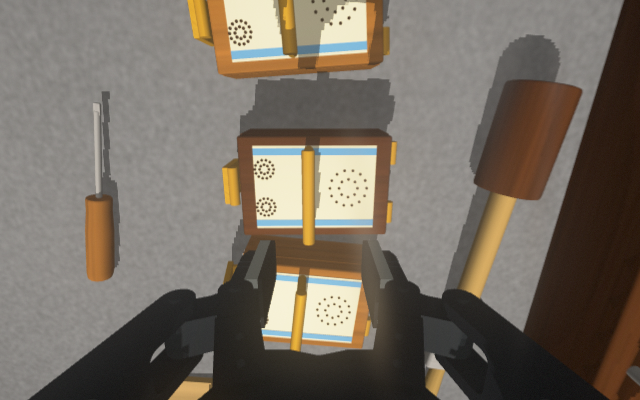

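```bash
python3 - <<'E'
from h import *
c=np.load('hC5.npy',allow_pickle=True).item()
a=onz(c,(307.5,150),92);b=onz(c,(308.5,243.5),92);print(a,b,(a+b)/2)
E
```

```text
[589.3 142.4  92. ] [593.9  66.   92. ] [591.6 104.2  92. ]
```

```bash
python3 - <<'E'
from h import *
c=snap('wrist','hC6');np.save('hC6.npy',c)
print(get_state()['position'])
cv2.imwrite('pics/hC6z.png',cv2.resize(c['frame'][100:260,200:440],None,fx=3,fy=3,interpolation=2))
E
```

```text
[595.8 104.7 179.2]
```

View pics/hC6z.png

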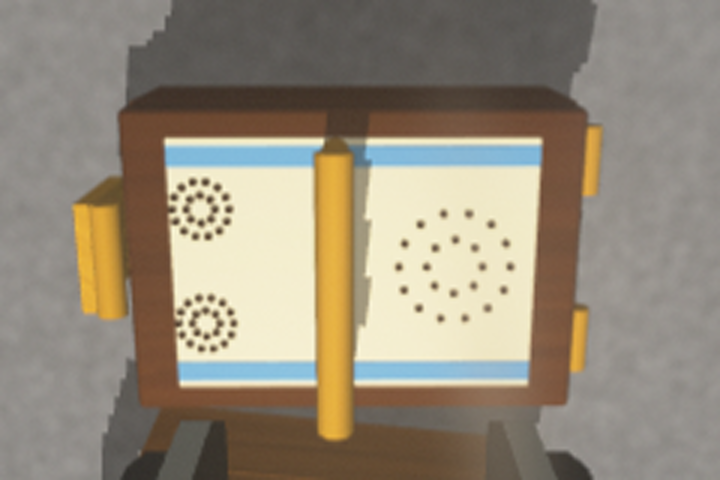

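```bash
python3 - <<'E'
from h import *
c=np.load('hC6.npy',allow_pickle=True).item();c1=np.load('hC1.npy',allow_pickle=True).item()
P=[onz(c,(x/3+199.7,y/3+99.7),62) for x,y in [(120,112),(587,110),(138,405),(568,404)]]
Q=[onz(c1,(x/2.5+199.7,y/2.5+29.7),62) for x,y in [(128,124),(529,118),(148,389),(511,386)]]
print(np.array(P),sum(P)/4);print(np.array(Q),sum(Q)/4)
a=onz(c,(332.5/3+199.7,152/3+99.7),92);b=onz(c,(336/3+199.7,438/3+99.7),92);print((a+b)/2)
E
```

```text
[[530.4 145.   62. ]
 [657.9 153.   62. ]
 [534.6  57.8  62. ]
 [663.8  65.5  62. ]] [596.7 105.3  62. ]
[[534.1 145.8  62. ]
 [661.7 153.8  62. ]
 [539.8  58.1  62. ]
 [667.5  65.6  62. ]] [600.8 105.8  62. ]
[591.7 103.8  92. ]
```

```bash
python3 - <<'E'
from h import *
y=0.056
goto([467,97.6,110],y-np.pi/2)
E
```

```text
t 50.95 pos [595.8 104.7 179.2] rot [-3.1 -0.   0.1] w 42.4 F [-0.3  1.1 -0.9]
SHIFT [-0.1291, -0.0005, 0.0689] TURN [-0.002, -0.002, 1.574] deg 90.2 rows 8.42734075967267
```

Emit:
move_arm(plan=[[-1, -0.02, 0, 0, 0, 0, 0.17], [-1, -0.06, 0, 0.01, 0, 0, 0.35], [-1, -0.1, 0, 0.03, 0, 0, 0.53], [-1, -0.129, 0, 0.05, 0, 0, 0.71], [-1, -0.129, 0, 0.068, 0, 0, 0.89]])

```text
time: 51.58
position: [461.3, 96.6, 108.1]
eef_rot: [3.136, 0.004, -0.837]
force: [0.8, -0.9, 0.6]
width: -0.2
```

Emit:
move_arm(plan=[[-1, 0, 0, 0, 0, 0, 0.18], [-1, 0, 0, 0, 0, 0, 0.36], [-1, 0, 0, 0, 0, 0, 0.54], [-1, 0, 0, 0, 0, 0, 0.682], [-1, 0, 0, 0, 0, 0, 0.682]])

```text
time: 52.2
position: [465.2, 96.8, 109.0]
eef_rot: [3.139, -0.0, -1.511]
force: [0.6, -0.9, -0.7]
width: -0.0
```

```bash
python3 - <<'E'
from h import *
c=snap('wrist','cC4')
goto([467,97.8,26],0.056-np.pi/2)
E
```

```text
t 52.25 pos [465.4  96.9 109.2] rot [ 3.1 -0.  -1.5] w 0.0 F [-0.1 -0.7 -0.7]
SHIFT [-0.0008, -0.0019, 0.0832] TURN [0.003, -0.0, 0.004] deg 0.3 rows 1.3321938465622563
```

View pics/cC4.png

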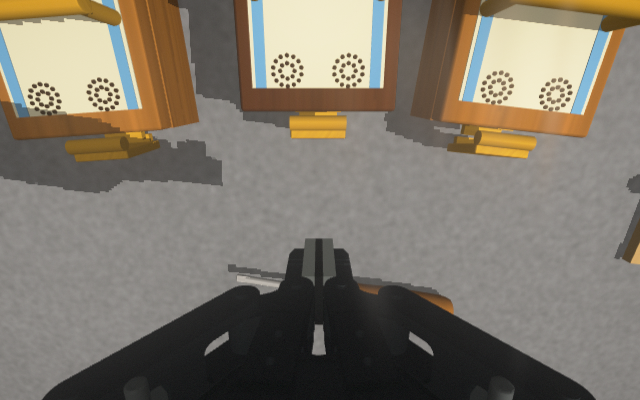

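Emit:
move_arm(plan=[[-1, -0.001, -0.002, 0.04, 0, 0, 0.004], [-1, -0.001, -0.002, 0.075, 0, 0, 0.004], [-1, -0.001, -0.002, 0.083, 0, 0, 0.004], [-1, -0.001, -0.002, 0.083, 0, 0, 0.004], [-1, -0.001, -0.002, 0.083, 0, 0, 0.004]])

```text
time: 52.88
position: [469.3, 98.2, 28.4]
eef_rot: [-3.14, 0.0, -1.516]
force: [0.1, 0.7, 0.9]
width: 0.1
```

Emit:
move_arm(plan=[[-1, 0, -0.01, 0, 0, 0, 0], [-1, 0, -0.02, 0, 0, 0, 0], [-1, 0, -0.025, 0, 0, 0, 0], [-1, 0, -0.029, 0, 0, 0, 0], [-1, 0, -0.031, 0, 0, 0, 0]])

```text
time: 53.5
position: [499.4, 99.7, 27.3]
eef_rot: [3.141, -0.0, -1.517]
force: [0.2, -0.7, -0.8]
width: -0.1
```

Emit:
move_arm(plan=[[-1, 0, -0.002, 0, 0, 0, 0], [-1, 0, -0.004, 0, 0, 0, 0], [-1, 0, -0.005, 0, 0, 0, 0], [-1, 0, -0.006, 0, 0, 0, 0]])

```text
time: 54.0
position: [505.2, 100.1, 27.4]
eef_rot: [3.141, 0.0, -1.517]
force: [0.4, 0.3, 0.3]
width: -0.2
```

Emit:
move_arm(plan=[[-1, 0, -0.001, 0, 0, 0, 0], [-1, 0, -0.002, 0, 0, 0, 0], [-1, 0, -0.003, 0, 0, 0, 0], [-1, 0, -0.003, 0, 0, 0, 0]])

```text
time: 54.5
position: [505.2, 100.1, 27.1]
eef_rot: [3.136, -0.0, -1.517]
force: [-6.1, -1.0, 5.7]
width: -0.1
```

Emit:
move_arm(plan=[[-1, 0, -0.001, 0, 0, 0, 0], [-1, 0, -0.002, 0, 0, 0, 0], [-1, 0, -0.002, 0, 0, 0, 0]])

```text
time: 54.88
position: [505.2, 100.0, 26.9]
eef_rot: [3.133, -0.0, -1.517]
force: [-9.4, -0.0, 7.0]
width: 0.2
```

Emit:
move_arm(plan=[[-1, 0, -0.001, 0, 0, 0, 0], [-1, 0, -0.002, 0, 0, 0, 0], [-1, 0, -0.002, 0, 0, 0, 0]])

```text
time: 55.25
position: [505.1, 100.0, 26.7]
eef_rot: [3.129, -0.0, -1.517]
force: [-12.2, 0.4, 9.6]
width: -0.2
```

Emit:
move_arm(plan=[[-1, 0, -0.001, 0, 0, 0, 0], [-1, 0, -0.002, 0, 0, 0, 0], [-1, 0, -0.002, 0, 0, 0, 0]])

```text
time: 55.62
position: [505.1, 100.0, 26.5]
eef_rot: [3.125, -0.0, -1.517]
force: [-15.9, 0.0, 12.6]
width: 0.2
```

Emit:
move_arm(plan=[[-1, 0, -0.001, 0, 0, 0, 0], [-1, 0, -0.002, 0, 0, 0, 0], [-1, 0, -0.002, 0, 0, 0, 0]])

```text
time: 56.0
position: [505.1, 100.0, 26.3]
eef_rot: [3.122, -0.001, -1.517]
force: [-19.4, -0.1, 14.5]
width: -0.1
```

Emit:
move_arm(plan=[[-1, 0, -0.001, 0, 0, 0, 0], [-1, 0, -0.002, 0, 0, 0, 0], [-1, 0, -0.002, 0, 0, 0, 0]])

```text
time: 56.38
position: [505.0, 100.0, 26.2]
eef_rot: [3.118, -0.001, -1.517]
force: [-21.9, -0.2, 18.0]
width: 0.1
```

Emit:
move_arm(plan=[[-1, 0, 0.012, 0, 0, 0, 0], [-1, 0, 0.05, 0, 0, 0, 0], [-1, 0, 0.055, -0.05, 0, 0, 0], [-1, 0, 0.055, -0.1, 0, 0, 0], [-1, 0, 0.055, -0.14, 0, 0, 0]])

```text
time: 57.0
position: [464.9, 97.9, 169.7]
eef_rot: [-3.137, 0.0, -1.517]
force: [0.5, 0.8, 0.3]
width: -0.4
```

```bash
python3 - <<'E'
from h import *
snap('wrist','cC5')
goto([592.3,104.5,140],0.056)
E
```

```text
t 57.05 pos [468.1  98.4 174.4] rot [-3.1  0.  -1.5] w 0.0 F [2.6 0.2 2.1]
SHIFT [0.0006, -0.1239, 0.0361] TURN [-0.011, -0.01, -1.573] deg 90.1 rows 8.422805242549108
```

View pics/cC5.png

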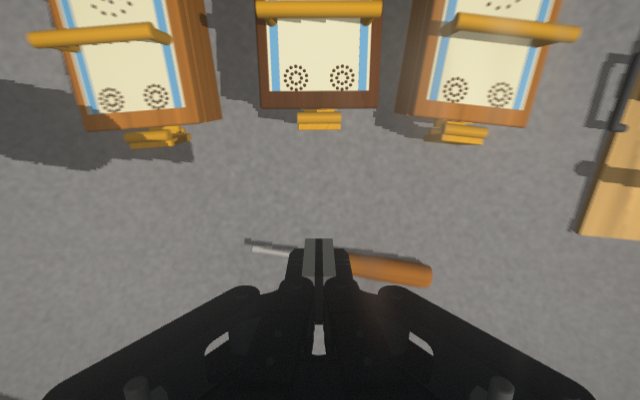

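Emit:
move_arm(plan=[[0, 0, -0.02, 0, 0, 0, -0.18], [0, 0, -0.07, 0, 0, 0, -0.36], [0, 0, -0.1, 0, 0, 0, -0.54], [0, 0, -0.124, 0.02, 0, 0, -0.72], [0, 0, -0.124, 0.03, 0, 0, -0.9]])

```text
time: 57.68
position: [590.3, 104.5, 136.3]
eef_rot: [-3.14, -0.002, -0.611]
force: [0.4, 0.2, 0.3]
width: 42.6
```

Emit:
move_arm(plan=[[0, 0, 0, 0, 0, 0, -0.18], [0, 0, 0, 0, 0, 0, -0.36], [0, 0, 0, 0, 0, 0, -0.54], [0, 0, 0, 0, 0, 0, -0.673], [0, 0, 0, 0, 0, 0, -0.673]])

```text
time: 58.3
position: [588.0, 104.5, 137.3]
eef_rot: [-3.142, -0.002, 0.054]
force: [-0.2, 0.2, 1.1]
width: 42.7
```

```bash
python3 - <<'E'
from h import *
c=snap('wrist','hC7')
goto([592.5,104.5,78],0.056)
E
```

```text
t 58.35 pos [587.8 104.5 137.3] rot [-3.1 -0.   0.1] w 42.9 F [0.1 0.2 0.7]
SHIFT [0.0046, 0.0003, 0.0593] TURN [-0.0, -0.001, -0.003] deg 0.2 rows 0.9517044897867379
```

View pics/hC7.png

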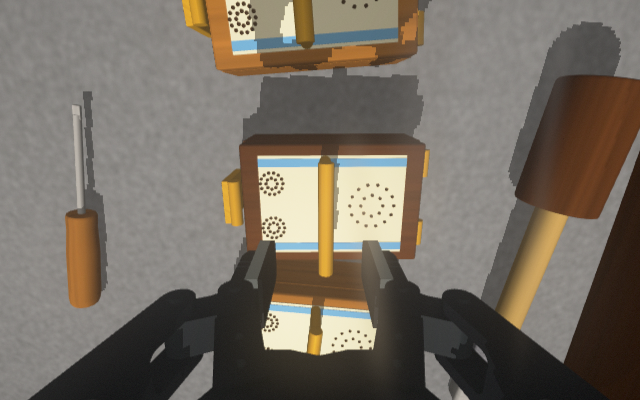

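Emit:
move_arm(newtons=30, plan=[[0, 0.0046, 0, 0.03, 0, 0, -0.003], [0, 0.0046, 0, 0.058, 0, 0, -0.003], [0, 0.0046, 0, 0.058, 0, 0, -0.003], [-1, 0.0046, 0, 0.058, 0, 0, -0.003], [-1, 0.0046, 0, 0.058, 0, 0, -0.003]])

```text
time: 58.98
position: [592.5, 104.9, 80.8]
eef_rot: [-3.141, -0.002, 0.059]
force: [1.4, 0.3, 1.6]
width: 8.1
```

Emit:
move_arm(plan=[[-1, 0, 0, 0, 0, 0, 0], [-1, 0, 0, 0, 0, 0, 0], [-1, 0.001, 0, -0.001, 0, 0, 0], [-1, 0.003, 0, -0.003, 0, 0, 0], [-1, 0.005, 0, -0.005, 0, 0, 0]])

```text
time: 59.6
position: [594.0, 105.0, 83.0]
eef_rot: [-3.142, 0.006, 0.059]
force: [-4.4, 1.1, -12.8]
width: 8.5
```

Emit:
move_arm(plan=[[-1, 0.0005, 0, -0.001, 0, 0, 0], [-1, 0.001, 0, -0.001, 0, 0, 0], [-1, 0.001, 0, -0.001, 0, 0, 0]])

```text
time: 59.98
position: [594.0, 104.9, 83.0]
eef_rot: [3.142, 0.008, 0.059]
force: [-6.1, -0.1, -11.1]
width: 8.6
```

Emit:
move_arm(plan=[[-1, 0.001, 0, -0.001, 0, 0, 0], [-1, 0.002, 0, -0.001, 0, 0, 0], [-1, 0.003, 0, -0.001, 0, 0, 0], [-1, 0.003, 0, -0.001, 0, 0, 0]])

```text
time: 60.48
position: [594.3, 104.9, 83.1]
eef_rot: [3.141, 0.013, 0.059]
force: [-8.9, 0.0, -12.0]
width: 8.7
```

Emit:
move_arm(plan=[[-1, 0.001, 0, -0.001, 0, 0, 0], [-1, 0.002, 0, -0.002, 0, 0, 0], [-1, 0.002, 0, -0.002, 0, 0, 0]])

```text
time: 60.85
position: [601.2, 105.0, 84.4]
eef_rot: [3.141, 0.005, 0.059]
force: [-0.1, -0.3, -28.0]
width: 8.3
```

Emit:
move_arm(plan=[[-1, -0.0015, 0, 0, 0, 0, 0], [-1, -0.003, 0, 0, 0, 0, 0], [-1, -0.004, 0, 0, 0, 0, 0], [-1, -0.004, 0, 0, 0, 0, 0]])

```text
time: 61.35
position: [596.2, 104.7, 84.0]
eef_rot: [3.141, 0.007, 0.059]
force: [-0.7, 1.0, -27.4]
width: 8.7
```

Emit:
move_arm(plan=[[-1, 0.001, 0, 0, 0, 0, 0], [-1, 0.001, 0, 0.002, 0, 0, 0], [-1, 0, 0, 0.004, 0, 0, 0], [-1, 0, 0, 0.006, 0, 0, 0], [-1, 0, 0, 0.0065, 0, 0, 0]])

```text
time: 61.98
position: [598.2, 104.8, 82.9]
eef_rot: [3.141, 0.0, 0.059]
force: [-6.3, -1.3, -5.2]
width: 8.3
```

Emit:
move_arm(plan=[[0, 0, 0, 0.001, 0, 0, 0], [0, 0, 0, 0.001, 0, 0, 0], [0, 0, 0, -0.05, 0, 0, 0], [0, 0, 0, -0.09, 0, 0, 0], [0, 0, 0, -0.09, 0, 0, 0]])

```text
time: 62.6
position: [603.7, 105.8, 177.9]
eef_rot: [-3.141, -0.014, 0.059]
force: [0.5, -0.2, -0.3]
width: 42.5
```

```bash
python3 - <<'E'
from h import *
snap('wrist');snap('wrist');c=snap('wrist','hC8');np.save('hC8.npy',c)
print(get_state()['position'])
cv2.imwrite('pics/hC8z.png',cv2.resize(c['frame'][100:260,200:440],None,fx=3,fy=3,interpolation=2))
E
```

```text
[599.  105.2 172.2]
```

View pics/hC8z.png

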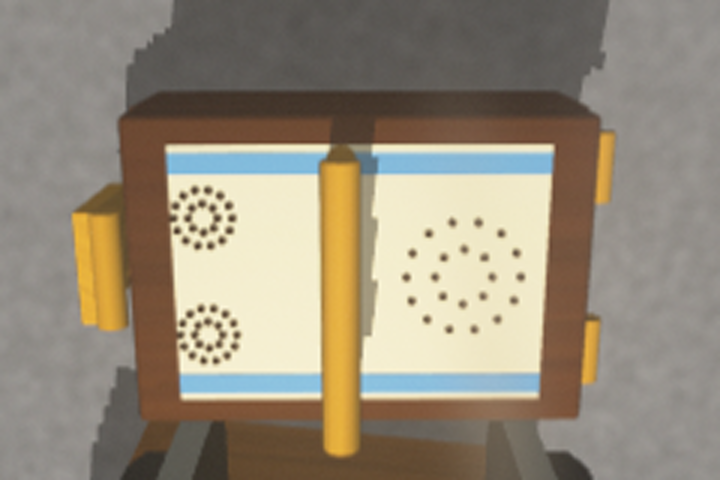

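```bash
python3 - <<'E'
from h import *
c=np.load('hC8.npy',allow_pickle=True).item()
P=[onz(c,(x/3+199.7,y/3+99.7),62) for x,y in [(120,116),(600,117),(140,420),(579,417)]]
print(np.array(P),sum(P)/4)
a=onz(c,(339/3+199.7,160/3+99.7),92);b=onz(c,(341.5/3+199.7,456/3+99.7),92);print((a+b)/2)
goto([588,-62,190],-0.05)
E
```

```text
[[534.7 145.4  62. ]
 [662.2 152.7  62. ]
 [539.2  56.9  62. ]
 [667.9  65.3  62. ]] [601.  105.1  62. ]
[596.  103.3  92. ]
t 62.75 pos [599.  105.2 172.2] rot [-3.1 -0.   0.1] w 42.8 F [-0.3  0.  -0.8]
SHIFT [-0.0208, 0.1663, -0.0178] TURN [-0.0, -0.001, 0.109] deg 6.2 rows 2.696795579275528
```

Emit:
move_arm(plan=[[0, -0.008, 0.06, -0.015, 0, 0, 0.04], [0, -0.016, 0.12, -0.018, 0, 0, 0.08], [0, -0.021, 0.166, -0.018, 0, 0, 0.109], [0, -0.021, 0.166, -0.018, 0, 0, 0.109], [0, -0.021, 0.166, -0.018, 0, 0, 0.109]])

```text
time: 63.38
position: [587.0, -61.4, 188.7]
eef_rot: [-3.141, 0.002, -0.051]
force: [-0.1, 0.2, 0.5]
width: 42.5
```

```bash
python3 - <<'E'
from h import *
snap('wrist');c=snap('wrist','hD1');np.save('hD1.npy',c)
print(get_state()['position'],proj(c,[588,-17,92]))
cv2.imwrite('pics/hD1z.png',cv2.resize(c['frame'][30:230,200:480],None,fx=2.5,fy=2.5,interpolation=2))
E
```

```text
[587.2 -60.5 189.1] [317.9 140.8]
```

View pics/hD1z.png

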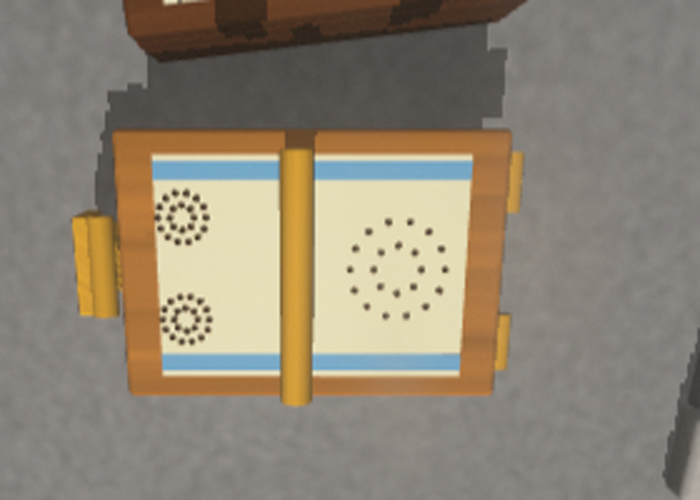

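```bash
python3 - <<'E'
from h import *
c=np.load('hD1.npy',allow_pickle=True).item()
z=lambda x,y:(x/2.5+200-.3,y/2.5+30-.3)
a=onz(c,z(296.5,150),92);b=onz(c,z(296,402),92);d=a-b;y=np.arctan2(-d[0],d[1]);m=(a+b)/2;print(a,b,m,np.linalg.norm(d),y)
P=[onz(c,z(*q),62) for q in [(113,130),(511,130),(130,395),(492,394)]];print(sum(P)/4)
goto([m[0]+.5,m[1],110],y)
E
```

```text
[590.1  19.5  92. ] [586.2 -56.1  92. ] [588.2 -18.3  92. ] 75.62574650249863 -0.051222727189043804
[593.2 -18.3  62. ]
t 63.48 pos [587.2 -60.5 189.1] rot [-3.1  0.  -0. ] w 42.5 F [-1.1 -0.5  1.2]
SHIFT [-0.0005, -0.0422, 0.0791] TURN [-0.001, 0.001, 0.002] deg 0.2 rows 1.4351558842454648
```

Emit:
move_arm(plan=[[0, -0.0005, -0.042, 0.04, 0, 0, 0], [0, -0.0005, -0.042, 0.079, 0, 0, 0], [0, -0.0005, -0.042, 0.079, 0, 0, 0], [0, -0.0005, -0.042, 0.079, 0, 0, 0], [0, -0.0005, -0.042, 0.079, 0, 0, 0]])

```text
time: 64.1
position: [590.7, -20.0, 112.7]
eef_rot: [3.141, -0.004, -0.05]
force: [0.5, 0.1, 0.1]
width: 42.7
```

```bash
python3 - <<'E'
from h import *
c=snap('wrist','hD2')
goto([588.7,-18.3,79],-0.051)
E
```

```text
t 64.15 pos [590.6 -20.1 112.7] rot [ 3.1 -0.  -0.1] w 42.9 F [ 0.6 -0.2 -0. ]
SHIFT [-0.0021, -0.0017, 0.0337] TURN [0.0, -0.004, 0.001] deg 0.2 rows 0.5408498615828867
```

View pics/hD2.png

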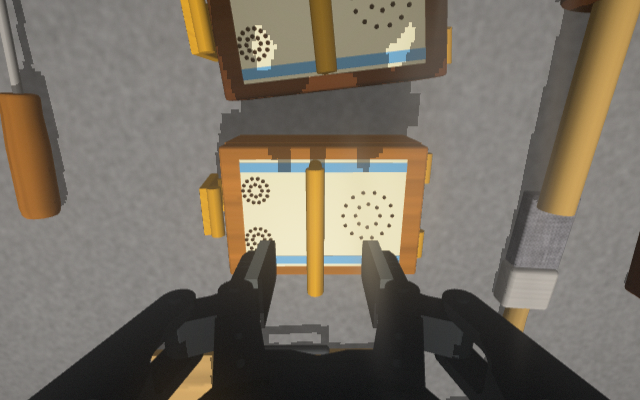

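Emit:
move_arm(newtons=30, plan=[[0, -0.002, -0.0017, 0.02, 0, 0, 0], [0, -0.002, -0.0017, 0.033, 0, 0, 0], [0, -0.002, -0.0017, 0.033, 0, 0, 0], [-1, -0.002, -0.0017, 0.033, 0, 0, 0], [-1, -0.002, -0.0017, 0.033, 0, 0, 0]])

```text
time: 64.78
position: [588.9, -18.2, 78.8]
eef_rot: [3.142, -0.004, -0.05]
force: [-2.0, 0.3, 0.8]
width: 8.4
```

Emit:
move_arm(plan=[[-1, 0, 0, 0, 0, 0, 0], [-1, 0, 0, 0, 0, 0, 0], [-1, 0, 0, 0, 0, 0, 0]])

```text
time: 65.15
position: [588.8, -18.2, 78.6]
eef_rot: [3.141, -0.003, -0.05]
force: [4.0, -0.2, 3.1]
width: 8.8
```

Emit:
move_arm(plan=[[-1, 0.0006, 0, -0.001, 0, 0, 0], [-1, 0.0013, 0, -0.002, 0, 0, 0], [-1, 0.002, 0, -0.003, 0, 0, 0], [-1, 0.002, 0, -0.003, 0, 0, 0]])

```text
time: 65.65
position: [589.4, -18.2, 79.8]
eef_rot: [3.141, 0.0, -0.05]
force: [6.5, -1.1, -6.5]
width: 8.7
```

Emit:
move_arm(plan=[[-1, 0.0007, 0, -0.001, 0, 0, 0], [-1, 0.001, 0, -0.0015, 0, 0, 0], [-1, 0.001, 0, -0.0015, 0, 0, 0]])

```text
time: 66.03
position: [590.1, -18.3, 81.0]
eef_rot: [3.141, 0.001, -0.05]
force: [5.6, -1.5, -9.2]
width: 8.5
```

Emit:
move_arm(plan=[[-1, 0.0007, 0, -0.001, 0, 0, 0], [-1, 0.001, 0, -0.0015, 0, 0, 0], [-1, 0.001, 0, -0.0015, 0, 0, 0]])

```text
time: 66.4
position: [591.0, -18.3, 82.2]
eef_rot: [3.141, 0.001, -0.05]
force: [6.7, 0.5, -8.9]
width: 8.8
```

Emit:
move_arm(plan=[[-1, 0.001, 0, -0.002, 0, 0, 0], [-1, 0.002, 0, -0.004, 0, 0, 0], [-1, 0.003, 0, -0.006, 0, 0, 0], [-1, 0.003, 0, -0.006, 0, 0, 0]])

```text
time: 66.9
position: [594.7, -18.5, 88.1]
eef_rot: [3.142, 0.0, -0.05]
force: [6.4, -0.9, -12.1]
width: 8.1
```

```bash
python3 - <<'E'
from h import *
c=snap('wrist','hD3');
E
```

```text
(no output)
```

View pics/hD3.png

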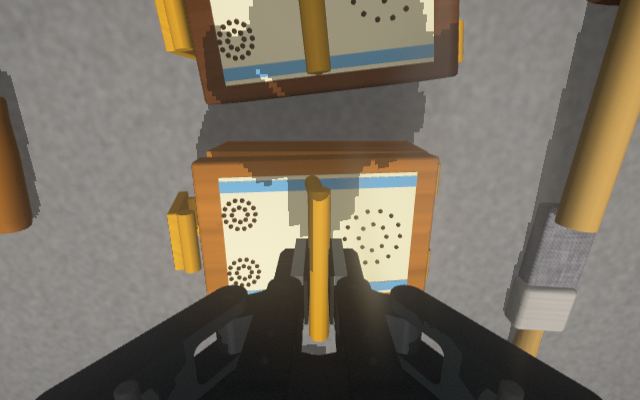

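Emit:
move_arm(plan=[[-1, -0.002, 0, 0.003, 0, 0, 0], [-1, -0.004, 0, 0.006, 0, 0, 0], [-1, -0.006, 0, 0.01, 0, 0, 0], [-1, -0.007, 0, 0.012, 0, 0, 0], [-1, -0.007, 0, 0.0125, 0, 0, 0]])

```text
time: 67.58
position: [588.9, -18.2, 79.1]
eef_rot: [3.141, -0.004, -0.05]
force: [2.4, -0.7, 9.7]
width: 8.8
```

Emit:
move_arm(plan=[[0, 0, 0, 0, 0, 0, 0], [0, 0, 0, 0, 0, 0, 0], [0, 0, 0, -0.05, 0, 0, 0], [0, 0, 0, -0.1, 0, 0, 0], [0, 0, 0, -0.1, 0, 0, 0]])

```text
time: 68.2
position: [589.4, -18.2, 181.3]
eef_rot: [3.141, -0.007, -0.05]
force: [0.6, -0.5, 0.2]
width: 43.0
```

```bash
python3 - <<'E'
from h import *
snap('wrist');c=snap('wrist','hD4');np.save('hD4.npy',c)
y=-0.051
h=np.array([588.8,-18.3]);ca=h-81*np.array([np.cos(y),np.sin(y)]);print('catch outer',ca)
p=ca-45*np.array([np.cos(y),np.sin(y)]);print(p,np.hypot(*p))
goto([*p,110],y-np.pi/2)
E
```

```text
catch outer [507.9 -14.2]
[463.  -11.9] 463.11614481633814
t 68.30 pos [586.4 -17.9 177.3] rot [-3.1  0.  -0.1] w 42.7 F [-0.3 -0.   0.2]
SHIFT [-0.1235, 0.0001, 0.0674] TURN [0.001, 0.001, 1.572] deg 90.1 rows 8.416965358634194
```

View pics/hD4.png

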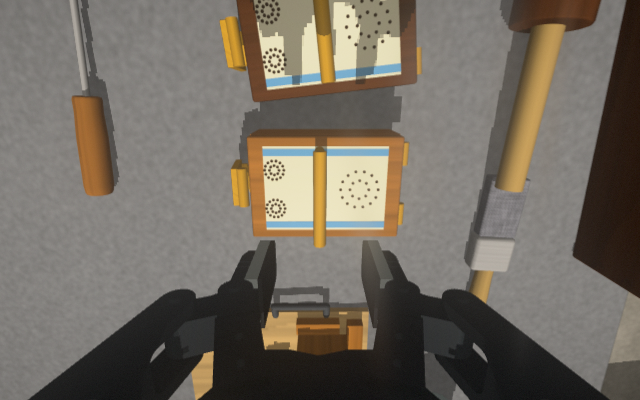

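Emit:
move_arm(plan=[[-1, -0.02, 0, 0, 0, 0, 0.17], [-1, -0.06, 0, 0.01, 0, 0, 0.35], [-1, -0.1, 0, 0.03, 0, 0, 0.53], [-1, -0.122, 0, 0.05, 0, 0, 0.71], [-1, -0.122, 0, 0.067, 0, 0, 0.89]])

```text
time: 68.92
position: [460.0, -11.3, 107.8]
eef_rot: [3.136, 0.005, -0.946]
force: [0.8, -0.9, 0.2]
width: 0.2
```

Emit:
move_arm(plan=[[-1, 0, 0, 0, 0, 0, 0.18], [-1, 0, 0, 0, 0, 0, 0.36], [-1, 0, 0, 0, 0, 0, 0.54], [-1, 0, 0, 0, 0, 0, 0.682], [-1, 0, 0, 0, 0, 0, 0.682]])

```text
time: 69.55
position: [463.4, -11.7, 108.8]
eef_rot: [3.137, 0.0, -1.62]
force: [0.6, 1.1, 0.3]
width: 0.1
```

```bash
python3 - <<'E'
from h import *
c=snap('wrist','cD1')
goto([463,-11.9,26],-0.051-np.pi/2)
E
```

```text
t 69.60 pos [463.7 -11.7 109. ] rot [ 3.1  0.  -1.6] w 0.1 F [-0.2 -1.  -1.1]
SHIFT [0.0002, 0.0004, 0.083] TURN [0.004, 0.0, 0.002] deg 0.3 rows 1.328207512323346
```

View pics/cD1.png

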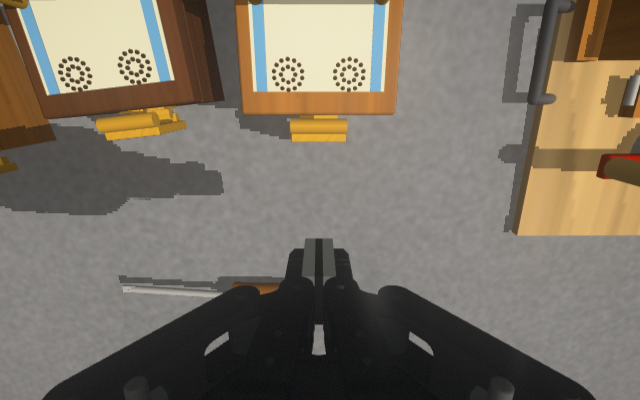

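Emit:
move_arm(plan=[[-1, 0, 0, 0.04, 0, 0, 0.002], [-1, 0, 0, 0.075, 0, 0, 0.002], [-1, 0, 0, 0.084, 0, 0, 0.002], [-1, 0, 0, 0.084, 0, 0, 0.002], [-1, 0, 0, 0.084, 0, 0, 0.002]])

```text
time: 70.22
position: [466.3, -12.0, 27.2]
eef_rot: [-3.14, -0.0, -1.623]
force: [-0.2, 1.0, 0.1]
width: -0.0
```

Emit:
move_arm(plan=[[-1, 0, -0.01, 0, 0, 0, 0], [-1, 0, -0.018, 0, 0, 0, 0], [-1, 0, -0.023, 0, 0, 0, 0], [-1, 0, -0.027, 0, 0, 0, 0], [-1, 0, -0.028, 0, 0, 0, 0]])

```text
time: 70.85
position: [493.6, -13.4, 26.3]
eef_rot: [-3.142, 0.0, -1.624]
force: [-0.0, -0.5, 0.3]
width: 0.1
```

Emit:
move_arm(plan=[[-1, 0, -0.001, 0, 0, 0, 0], [-1, 0, -0.002, 0, 0, 0, 0], [-1, 0, -0.002, 0, 0, 0, 0]])

```text
time: 71.22
position: [495.3, -13.5, 26.4]
eef_rot: [3.142, 0.0, -1.624]
force: [-0.7, 0.6, 0.2]
width: -0.2
```

Emit:
move_arm(plan=[[-1, 0, -0.001, 0, 0, 0, 0], [-1, 0, -0.002, 0, 0, 0, 0], [-1, 0, -0.002, 0, 0, 0, 0]])

```text
time: 71.6
position: [497.5, -13.6, 26.4]
eef_rot: [-3.141, -0.0, -1.624]
force: [-0.4, -0.0, 0.3]
width: 0.1
```

Emit:
move_arm(plan=[[-1, 0, -0.001, 0, 0, 0, 0], [-1, 0, -0.002, 0, 0, 0, 0], [-1, 0, -0.002, 0, 0, 0, 0]])

```text
time: 71.97
position: [498.1, -13.6, 26.1]
eef_rot: [3.139, 0.0, -1.624]
force: [-1.8, 0.2, 0.6]
width: 0.1
```

Emit:
move_arm(plan=[[-1, 0, -0.001, 0, 0, 0, 0], [-1, 0, -0.002, 0, 0, 0, 0], [-1, 0, -0.002, 0, 0, 0, 0]])

```text
time: 72.35
position: [501.5, -13.8, 26.3]
eef_rot: [-3.142, 0.0, -1.624]
force: [-2.4, -0.2, -2.6]
width: 0.1
```

Emit:
move_arm(plan=[[-1, 0, -0.001, 0, 0, 0, 0], [-1, 0, -0.002, 0, 0, 0, 0], [-1, 0, -0.002, 0, 0, 0, 0]])

```text
time: 72.72
position: [501.5, -13.8, 26.2]
eef_rot: [3.138, 0.0, -1.624]
force: [-6.4, -0.1, 1.8]
width: -0.2
```

Emit:
move_arm(plan=[[-1, 0, -0.001, 0, 0, 0, 0], [-1, 0, -0.001, 0, 0, 0, 0]])

```text
time: 72.97
position: [501.4, -13.8, 26.1]
eef_rot: [3.136, 0.0, -1.624]
force: [-8.2, -0.1, 3.0]
width: -0.3
```

Emit:
move_arm(plan=[[-1, 0, 0.012, 0, 0, 0, 0], [-1, 0, 0.035, 0, 0, 0, 0], [-1, 0, 0.04, -0.05, 0, 0, 0], [-1, 0, 0.04, -0.1, 0, 0, 0], [-1, 0, 0.04, -0.14, 0, 0, 0]])

```text
time: 73.6
position: [466.5, -12.0, 169.2]
eef_rot: [-3.135, -0.0, -1.624]
force: [0.2, -0.2, -0.8]
width: -0.1
```

```bash
python3 - <<'E'
from h import *
snap('wrist','cD2')
goto([588.5,-18.3,138],-0.051)
E
```

```text
t 73.65 pos [469.6 -12.4 173.8] rot [-3.1 -0.  -1.6] w 0.4 F [1.6 0.1 2.5]
SHIFT [-0.0004, -0.1185, 0.0376] TURN [-0.011, -0.012, -1.573] deg 90.1 rows 8.423072222244032
```

View pics/cD2.png

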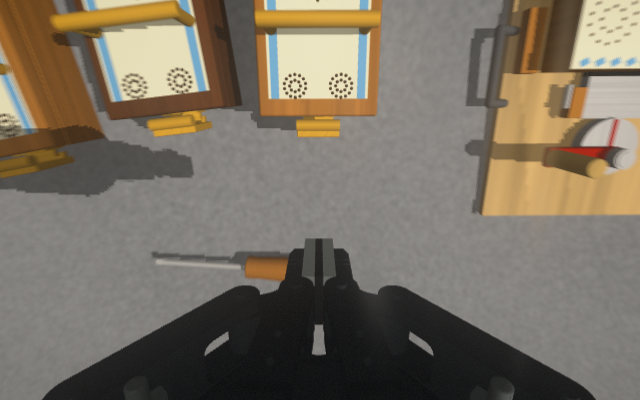

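The panel is still clamped, at the top right of the picture. Now a gentle check tug on case D.

Emit:
move_arm(plan=[[0, 0, -0.02, 0, 0, 0, -0.18], [0, 0, -0.07, 0, 0, 0, -0.36], [0, 0, -0.1, 0, 0, 0, -0.54], [0, 0, -0.12, 0.02, 0, 0, -0.72], [0, 0, -0.12, 0.03, 0, 0, -0.9]])

```text
time: 74.28
position: [587.4, -18.5, 135.9]
eef_rot: [-3.139, -0.004, -0.718]
force: [-1.4, -0.9, -0.1]
width: 43.2
```

Emit:
move_arm(plan=[[0, 0, 0, 0, 0, 0, -0.18], [0, 0, 0, 0, 0, 0, -0.36], [0, 0, 0, 0, 0, 0, -0.54], [0, 0, 0, 0, 0, 0, -0.673], [0, 0, 0, 0, 0, 0, -0.673]])

```text
time: 74.9
position: [585.4, -18.3, 136.7]
eef_rot: [3.142, -0.003, -0.053]
force: [0.5, -0.2, -0.4]
width: 42.5
```

```bash
python3 - <<'E'
from h import *
c=snap('wrist','hD5')
goto([588.9,-18.3,79],-0.051)
E
```

```text
t 74.95 pos [585.2 -18.3 136.7] rot [ 3.1 -0.  -0.1] w 42.5 F [ 0.5 -0.5 -0.1]
SHIFT [0.0036, -0.0002, 0.0577] TURN [0.0, -0.002, -0.003] deg 0.2 rows 0.9251405058698412
```

View pics/hD5.png

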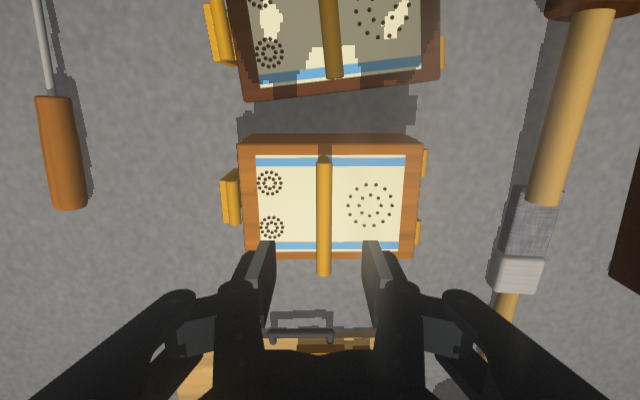

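Emit:
move_arm(newtons=30, plan=[[0, 0.0035, 0, 0.03, 0, 0, 0], [0, 0.0035, 0, 0.057, 0, 0, 0], [0, 0.0035, 0, 0.057, 0, 0, 0], [-1, 0.0035, 0, 0.057, 0, 0, 0], [-1, 0.0035, 0, 0.057, 0, 0, 0]])

```text
time: 75.58
position: [588.8, -18.6, 80.8]
eef_rot: [3.141, -0.003, -0.051]
force: [0.0, 0.2, 1.1]
width: 8.6
```

Emit:
move_arm(plan=[[-1, 0, 0, 0, 0, 0, 0], [-1, 0, 0, 0, 0, 0, 0], [-1, 0.001, 0, -0.001, 0, 0, 0], [-1, 0.002, 0, -0.002, 0, 0, 0], [-1, 0.0028, 0, -0.003, 0, 0, 0]])

```text
time: 76.2
position: [589.2, -18.5, 81.5]
eef_rot: [3.142, 0.003, -0.051]
force: [-1.8, -0.2, -2.6]
width: 8.4
```

Emit:
move_arm(plan=[[-1, 0.0004, 0, -0.001, 0, 0, 0], [-1, 0.0008, 0, -0.0015, 0, 0, 0], [-1, 0.0008, 0, -0.0015, 0, 0, 0]])

```text
time: 76.58
position: [590.2, -18.6, 83.0]
eef_rot: [3.142, 0.003, -0.051]
force: [-1.5, -0.2, -7.4]
width: 8.6
```

Emit:
move_arm(plan=[[-1, 0, 0, -0.001, 0, 0, 0], [-1, 0, 0, -0.0015, 0, 0, 0], [-1, 0, 0, -0.0015, 0, 0, 0]])

```text
time: 76.95
position: [589.6, -18.3, 83.2]
eef_rot: [-3.141, 0.004, -0.051]
force: [1.5, -0.7, -25.8]
width: 8.7
```

Emit:
move_arm(plan=[[-1, 0, 0, -0.001, 0, 0, 0], [-1, 0, 0, -0.0015, 0, 0, 0], [-1, 0, 0, -0.0015, 0, 0, 0]])

```text
time: 77.32
position: [588.7, -18.0, 84.3]
eef_rot: [-3.141, 0.006, -0.051]
force: [-0.1, -1.0, -27.5]
width: 8.8
```

Emit:
move_arm(plan=[[-1, 0.0015, 0, 0.001, 0, 0, 0], [-1, 0.0015, 0, 0.002, 0, 0, 0], [-1, 0.0005, 0, 0.004, 0, 0, 0], [-1, 0, 0, 0.006, 0, 0, 0], [-1, 0, 0, 0.007, 0, 0, 0]])

```text
time: 77.95
position: [590.0, -18.2, 82.6]
eef_rot: [-3.141, 0.001, -0.051]
force: [-11.0, 0.3, 3.8]
width: 8.4
```

Emit:
move_arm(plan=[[0, 0, 0, 0, 0, 0, 0], [0, 0, 0, 0, 0, 0, 0], [0, 0, 0, -0.05, 0, 0, 0], [0, 0, 0, -0.1, 0, 0, 0], [0, 0, 0, -0.1, 0, 0, 0]])

```text
time: 78.58
position: [597.2, -19.2, 187.0]
eef_rot: [3.141, -0.016, -0.051]
force: [0.3, -0.1, 0.0]
width: 43.2
```

```bash
python3 - <<'E'
from h import *
snap('wrist');snap('wrist');c=snap('wrist','hD6');np.save('hD6.npy',c)
cv2.imwrite('pics/hD6z.png',cv2.resize(c['frame'][100:260,200:440],None,fx=3,fy=3,interpolation=2))
goto([509,113,319],-1.57)
E
```

```text
t 78.72 pos [592.  -18.7 180.7] rot [ 3.1 -0.  -0.1] w 42.9 F [ 0.   0.1 -0.3]
SHIFT [-0.0893, -0.1273, -0.1385] TURN [-0.002, -0.002, 1.519] deg 87.0 rows 8.133817507109505
```

View pics/hD6z.png

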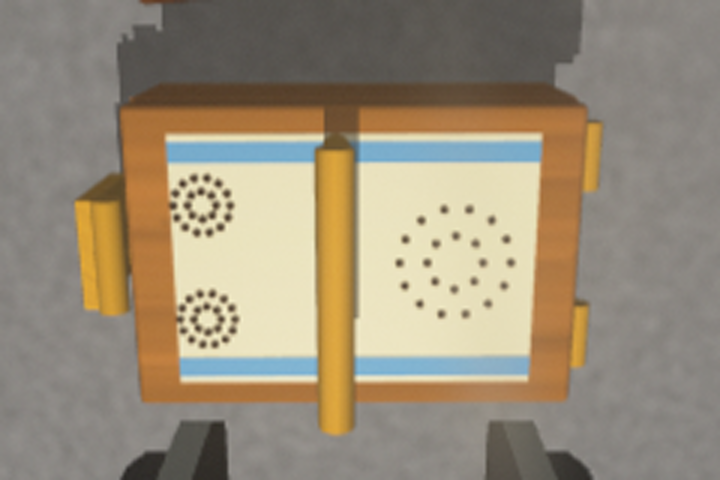

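```bash
python3 - <<'E'
from h import *
c=np.load('hD6.npy',allow_pickle=True).item()
P=[onz(c,(x/3+199.7,y/3+99.7),62) for x,y in [(121,107),(587,106),(141,402),(568,402)]]
print(sum(P)/4)
a=onz(c,(335/3+199.7,150/3+99.7),92);b=onz(c,(336/3+199.7,433/3+99.7),92);print((a+b)/2)
E
```

```text
[592.9 -17.8  62. ]
[587.8 -18.8  92. ]
```

Emit:
move_arm(plan=[[0, -0.01, -0.02, -0.05, 0, 0, 0.17], [0, -0.03, -0.05, -0.1, 0, 0, 0.35], [0, -0.05, -0.08, -0.138, 0, 0, 0.53], [0, -0.07, -0.11, -0.138, 0, 0, 0.71], [0, -0.089, -0.127, -0.138, 0, 0, 0.89]])

```text
time: 79.35
position: [508.2, 114.1, 317.3]
eef_rot: [3.141, 0.001, -0.946]
force: [0.6, 0.1, -0.0]
width: 42.9
```

Emit:
move_arm(plan=[[0, 0, 0, 0, 0, 0, 0.18], [0, 0, 0, 0, 0, 0, 0.36], [0, 0, 0, 0, 0, 0, 0.54], [0, 0, 0, 0, 0, 0, 0.63], [0, 0, 0, 0, 0, 0, 0.63]])

```text
time: 79.97
position: [508.5, 112.7, 316.5]
eef_rot: [3.139, -0.0, -1.57]
force: [-0.8, 0.9, 0.7]
width: 42.8
```

```bash
python3 - <<'E'
from h import *
c=snap('wrist','fin1');np.save('fin1.npy',c)
cv2.imwrite('pics/fin1z.png',cv2.resize(c['frame'][0:200,120:520],None,fx=2,fy=2,interpolation=2))
goto([450,-280,330],-1.57)
E
```

```text
t 80.03 pos [508.6 112.7 316.7] rot [ 3.1 -0.  -1.6] w 42.8 F [0.  0.  0.3]
SHIFT [0.3926, 0.0592, -0.0131] TURN [0.002, -0.0, 0.001] deg 0.1 rows 6.35665508563588
```

View pics/fin1z.png

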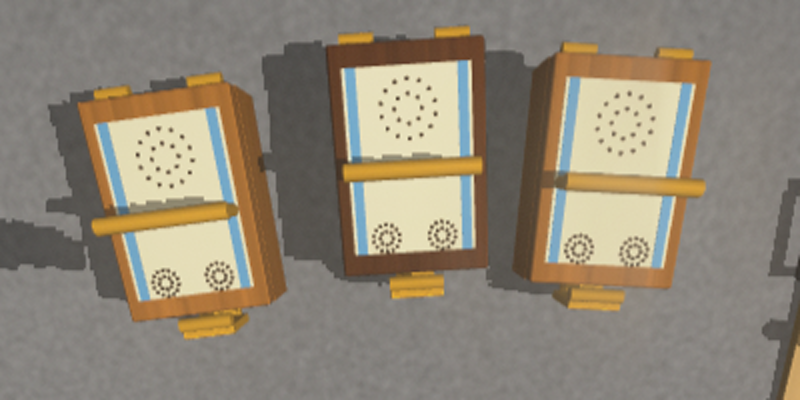

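Emit:
move_arm(plan=[[0, 0.06, 0.009, -0.003, 0, 0, 0], [0, 0.12, 0.02, -0.006, 0, 0, 0], [0, 0.18, 0.03, -0.01, 0, 0, 0], [0, 0.24, 0.04, -0.01, 0, 0, 0], [0, 0.3, 0.05, -0.013, 0, 0, 0]])

```text
time: 80.65
position: [458.1, -189.0, 330.4]
eef_rot: [3.141, 0.0, -1.569]
force: [0.7, 0.3, 0.6]
width: 42.7
```

Emit:
move_arm(plan=[[0, 0.06, 0.009, 0, 0, 0, 0], [0, 0.09, 0.009, 0, 0, 0, 0], [0, 0.09, 0.009, 0, 0, 0, 0], [0, 0.09, 0.009, 0, 0, 0, 0]])

```text
time: 81.15
position: [449.6, -276.5, 330.3]
eef_rot: [3.141, 0.002, -1.57]
force: [0.4, 0.4, 0.1]
width: 42.8
```

```bash
python3 - <<'E'
from h import *
c=snap('wrist','fin2');np.save('fin2.npy',c);t=snap('top','fintop');snap('side','finside')
cv2.imwrite('pics/fin2z.png',cv2.resize(c['frame'][0:185,220:420],None,fx=3.2,fy=3.2,interpolation=2))
print(get_state()['position'])
E
```

```text
[ 449.9 -275.8  330.9]
```

View pics/fin2z.png

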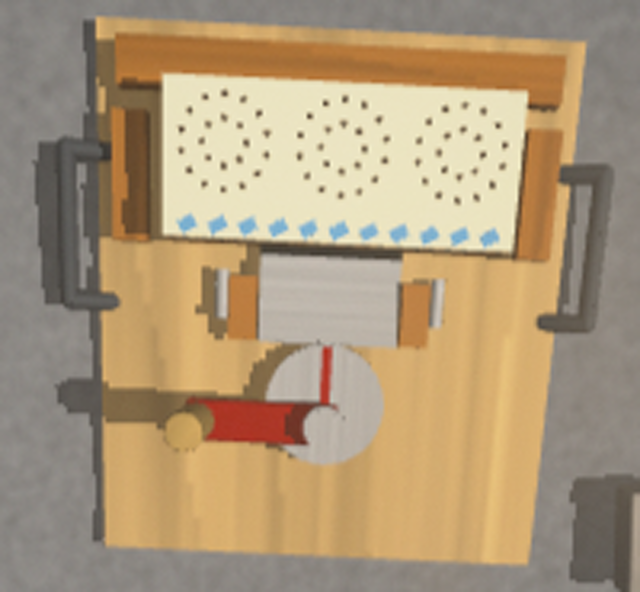

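View pics/finside.png

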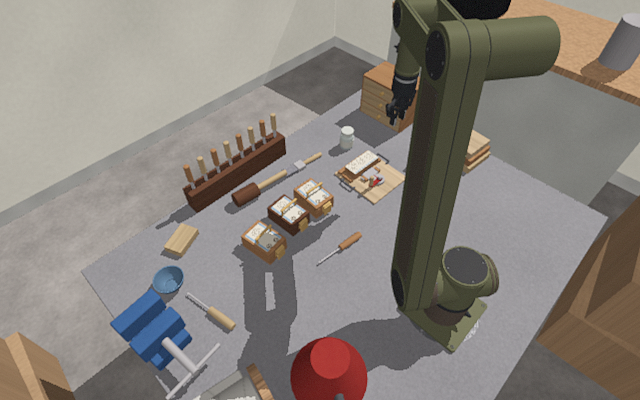

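The final views show the panel face up against the fence, the cam's red line pointing squarely at the shoe, and the three cases and other tools in their places. The arm is clear of everything.

```bash
python3 -c "
from h import *
print(ticket.sign_off())"
```

```text
the job is handed in; nothing more can be done
None
```

The carving kit is ready and the job was handed in at about 81 s of the 210 s.

**Panel and cam:** I set the panel down face up and turned the cam to about 3.14 rad. A first look showed it about 0.08 rad short, so I nudged it on. The last pictures show the panel on the fence, the shoe against it, and the red line square to the shoe.

**Cases:** Only three stood in the row, and I worked them from left to right. Every lid came up on the first tug, so all three catches were out. I lowered each lid and pushed its catch in. I then tugged again, and each lid held at 15 to 28 N.

**Slip on the middle case:** The check tug dragged this case about 4 mm forward. Pushing it back at the catch did not move it, at up to 22 N. I moved it back by its handle instead, and it now measures within 0.5 mm of its first place. The left and right cases look unmoved; I measured the right one and only compared pictures for the left.

No check was left failing. The mallet, gouge and other tools look unmoved in the last pictures.

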